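Check in a press die and its specimens

TASK

Close out the pressing run: put the pressed discs that lie about into the round dish and the pressed bars into the rectangular tray. Lay the straightedge flat on the bench, flush along the die plate's long front face (the one towards the robot) and centred on it, let go of it and leave it there; then, with the straightedge in place, hold the reader about 10 cm from the label on the die, aimed steadily at the label's middle for two seconds, and lay it back in its cradle the way it lay. Leave the bottle, the beaker and the spoon where they are.

Things in the scene. Friction and masses are not known exactly. Their poses are not given: they have to be found in the camera images.
- die: Flat bright-steel press die plate, fixed to the bench: 80 mm (its x) by 160 mm (its y) by 24 mm high. Origin: centre of its underside; x points away from the robot, so its ground front face is the long 160 mm face towards the robot, the plane x = -40 mm. White bar-striped label and a round die cavity on its top.
- label (a point): Middle of the white label (34 by 52 mm) that lies flat on the top of the die plate, 25 mm above the bench.
- straightedge: Aluminium straightedge lying flat on the bench: 220 mm long (its x), 60 mm wide (its y), 6 mm thick; both long edges are alike and either may be used. On its middle stands a black upright grip 80 mm long (along x), 14 mm thick (along y), its top 50 mm above the underside. Origin: centre of the underside. About 350 g.
- reader: Handheld label reader, white bar-shaped body 130 mm long (its x), 32 mm wide (its y), 34 mm high, lying level in its cradle, with a grey head (38 mm wide, reaching to x = 103 mm, no lower than the underside) at its +x end that looks forward and 45 degrees down. Origin: centre of the body's underside. About 180 g; grip it across its 32 mm width near the middle.
- nose (a point): Window of the reader, at 93, 0, 12 mm in the reader's frame (rides on the reader). Its z axis is the line of sight: forward (+x of the reader) and 45 degrees down.
- cradle: Fixed grey cradle of the reader: pad 110 mm (its x) by 64 mm (its y), 12 mm high, with a lip 8 mm higher along each long side, 50 mm clear between the lips. Origin: centre of its underside. The reader rests on the pad with its x along the cradle's x and its origin 12 mm above the cradle's origin.
- dish: Fixed round white dish, outer radius 75 mm at the rim, 25 mm high, wall and floor 4 mm (floor radius about 66 mm). Origin: centre of the underside.
- tray: Fixed rectangular aluminium tray, 140 mm (its x) by 160 mm (its y), 25 mm high, walls 3 mm, floor 3 mm. Origin: centre of the underside.
- disc0: Pressed white ceramic disc specimen, 38 mm across, 16 mm thick, lying flat; origin: centre of the underside. May be absent.
- bar0: Pressed white ceramic bar specimen, 54 mm (x) by 16 mm (y) by 16 mm high; origin: centre of the underside. May be absent.
- disc1: Pressed white ceramic disc specimen, 38 mm across, 16 mm thick, lying flat; origin: centre of the underside. May be absent.
- bar1: Pressed white ceramic bar specimen, 54 mm (x) by 16 mm (y) by 16 mm high; origin: centre of the underside. May be absent.
- disc2: Pressed white ceramic disc specimen, 38 mm across, 16 mm thick, lying flat; origin: centre of the underside. May be absent.
- bar2: Pressed white ceramic bar specimen, 54 mm (x) by 16 mm (y) by 16 mm high; origin: centre of the underside. May be absent.
- disc3: Pressed white ceramic disc specimen, 38 mm across, 16 mm thick, lying flat; origin: centre of the underside. May be absent.
- bar3: Pressed white ceramic bar specimen, 54 mm (x) by 16 mm (y) by 16 mm high; origin: centre of the underside. May be absent.
- wash_bottle: Bystander: white plastic wash bottle, 60 mm across, 170 mm tall with its bent spout; origin: centre of the underside.
- beaker: Bystander: small glass beaker, 60 mm across, 70 mm high; origin: centre of the underside.
- spatula: Bystander: lab spoon 170 mm long (along its x), lying on the bench; origin near its middle.

How it is judged:
By the outcome, as a careful person would: the job done as asked, in the order asked, and still so for the second after the job is handed in, with the robot touching nothing.
Of disc0, bar0, disc1, bar1, disc2, bar2, disc3, bar3 only 6 to 8 are there at a start; the rules pass over those that are not, and their reading is None.
At some moment in a run one of disc0, bar0, disc1, bar1, disc2, bar2, disc3, bar3, straightedge may be knocked a few centimetres aside while the robot is not near it.
It also fails if it takes over 210 s, if anything falls off the work surface, if the arm or the gripper's body presses on something with over 40 N, if the wrist force passes 120 N, or if a joint passes its speed limit or range.

ROBOT

A 6-joint arm with a two-finger parallel gripper is mounted at the origin on the work surface. World frame = base frame: x ahead of the robot, y to its left, z up, the work surface at z = 0. Lengths are in mm, angles in degrees, forces in N, time in s.
With the tool pointing down it reaches from about 350 to 850 mm from the base axis. Payload 8.1 kg.
Tool frame: the origin (TCP) lies on the centre line of the jaws, within the pads' length; the fingertips stand 14 mm ahead of it and the grasp point (between the pads) lies 5 mm behind it; z points along the fingers, y is the line along which they close (so a half turn about z gives the same grasp; the last joint's range is limited). The gripper opens to 85 mm and grips with 20 to 120 N. Pads are 22 mm wide; open, the fingers measure 114 mm over their backs; the gripper's body (76 mm by 85 mm) begins 54 mm behind the grasp point. The pads swing forward as they close: fully open they stand 13 mm farther back than shut.
Start: joints at [-68.778, 7.471, 85.268, -0, 87.261, -4.893], TCP at [264.128, -538.741, 214.292] pointing down, gripper open.
Joint ranges: [-169.43, 169.43], [-51.17, 129.36], [1.28, 143.12], [-76.62, 256.62], [0, 156.53], [-152.29, 152.29]. Speed limits (degrees/s): [136.94, 136.94, 159.86, 180, 180, 180].

INTERFACE

Orientations are given as [roll, pitch, yaw] about the fixed x, y, z axes, in that order (R = Rz(yaw) Ry(pitch) Rx(roll)).
In Python, from bench import sense, snapshot, camera_info, hand_in gives the robot as it stands. The module is installed in compiled form; this text tells all that it offers.
- The arm moves only by the tool apply_moves, never from a script. Its argument "deltas" is a list of rows, each a list of 7 numbers: the shift along the tool's x, y, z scaled (see below), then the turn, a rotation vector about the tool's x, y, z scaled (see below), then the opening, from 0 (shut) to 1 (fully open). In form: [[dx, dy, dz, ax, ay, az, claw], ...]. A call has 1 to 8 rows; each row shifts and turns the commanded pose from where the row before left it, along the tool's axes as they then stand; what a row does not reach is not made up. The controller multiplies each number of a shift by 0.03 m and each number of a turn by 0.08 rad. A row lasts 1/8 s, in which the tool goes at most 62.5 mm and 10.7 degrees, less where a joint would pass 70% of its speed; a pose out of reach is approached as far as the arm can. A call with a number of a shift or a turn outside -1 to 1 is refused whole. A call with a gripper value outside its range is refused whole. The fingers move at their own pace and stop on an object; "grip_force" is the grip in N (left out, the last holds). Time passes only in rows, so rows that do not move let the fingers close. It gives the time, the measured TCP pose, the force, the opening and the grip force at its end, in the units of the state.
- sense(): the state, without advancing time (a new reading comes with each control period).
- snapshot(name): name is "scene" or "top" or "wrist"; returns the picture (384x512x3 uint8, red, green, blue); there is no depth.
- camera_info(name): a dict with "vertical_fov" (degrees; the focal length in pixels is half the picture's height over the tangent of half this angle, whatever the lens; pixels are square), "cx", "cy" (the principal point, pixels), "origin" and "rotation" of the camera in the world; the wrist camera has in their place "tool_from_camera" (4x4, takes a point from camera to tool coordinates, whose origin is the TCP and whose axes are the flange's). Camera axes: x right, y up, looking along -z (the intrinsics and any distortion apply to the point x, -y, -z); pixel columns grow to the right and rows downward; lengths in mm; the calibration is good to about 2 mm. The wrist camera is an equidistant fisheye: a pixel r from the principal point sees the ray r / f radians off the axis. A picture is of the moment at which its call begins: read the wrist's pose just before it. camera_info takes no time and is no camera call.
- hand_in(): hands the job in; it is judged then, once.
The state is a dict: "time": time; "joint_pos": joint angles; "qd": joint speeds; "joint_efforts": joint torques, N m; "tool_pos": TCP position; "tcp_rot": TCP orientation; "ft_force": force on the tool from outside, world axes, zero at the start; "wrist_torque": the same for the moment, N m; "finger_gap": finger opening in mm; "grip_force": force on a finger pad.
Only numpy, scipy, OpenCV 4.12 (cv2) and the standard library are available. Lean on these libraries where they do the work, as an engineer would, in place of code of your own. Each camera call takes 0.05 s, during which the arm holds its last target. There are 200 camera calls.

## Working session

There is one attempt and no reset: what is moved stays moved. The work goes in short steps, Python scripts to look and compute and a tool call to move; the robot and the scene stay as the last step left them, time stands still between calls to the robot, and variables do not carry over. Pictures are saved under pics/ and viewed, at most 14 in all, crops included, and the job is handed in when it is done.

Besides the shell and the picture viewer there is one more tool, called after "Request:" as name(argument=value, ...) on one line, values as JSON. apply_moves: Moves the arm, as the interface text tells. Its arguments: {"type":"object","properties":{"deltas":{"type":"array"},"grip_force":{"type":"number"}},"required":["deltas"]}

```bash
mkdir -p pics; ls
python3 - <<'E'
from bench import *
import cv2,json
for n in ("scene","top","wrist"):
    im=snapshot(n); cv2.imwrite(f"pics/{n}0.png",im[...,::-1])
    print(n,{k:(v.tolist() if hasattr(v,'tolist') else v) for k,v in camera_info(n).items()})
print(sense())
E
```

```text
pics
scene {'vertical_fov': 43.45171806599211, 'cx': 255.0302968914766, 'cy': 189.7174100753059, 'origin': [1398.4291757096516, 454.76511715742345, 1157.0987388586746], 'rotation': [40.489714435243776, 0.9483730081071791, 119.69688234802665]}
top {'vertical_fov': 48.69528027103233, 'cx': 249.82615493399405, 'cy': 190.3703956877559, 'origin': [513.0424030324942, -44.183248441438145, 1026.084639097438], 'rotation': [4.825129092773504, -0.4979194415424729, -91.39417134437895]}
wrist {'vertical_fov': 65.70646984690485, 'cx': 256.3868354692579, 'cy': 191.09386395902254, 'tool_from_camera': [[0.0007979213652765531, 0.9498760064502978, 0.31262587175652357, 80.58101389310016], [0.999999657685073, -0.0008263847187284705, -4.144914701438928e-05, 0.2659471734151042], [0.00021897769286198374, 0.31262579781318156, -0.9498763406835863, -159.71245261639248], [0.0, 0.0, 0.0, 1.0]]}
{'time': 0.15, 'joint_pos': array([-6.87781262e+01,  7.50511898e+00,  8.53164979e+01, -6.83311532e-04,
        8.72587347e+01, -4.89183707e+00]), 'qd': array([ 0.01225562, -0.19441421, -0.19523671, -0.06174454, -0.06382371,
       -0.05087116]), 'joint_efforts': array([ 1.12338283e-03, -5.70062685e+01, -5.01159596e+01, -1.21622970e-04,
        9.58680786e-03, -4.86637077e-05]), 'tool_pos': array([ 263.96037677, -538.32911706,  213.47104829]), 'tcp_rot': array([-1.79919883e+02, -6.17197890e-03,  2.61137397e+01]), 'ft_force': array([-0.82505265, -0.81246147, -0.43792963]), 'wrist_torque': array([-0.02448814, -0.00508977, -0.00321617]), 'grip_force': 0.0, 'finger_gap': 85.09538653400496}
```

View pics/top0.png

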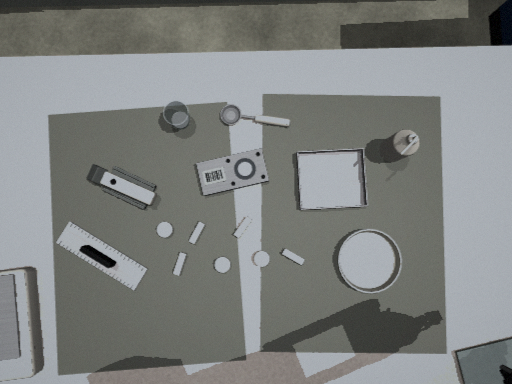

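View pics/scene0.png

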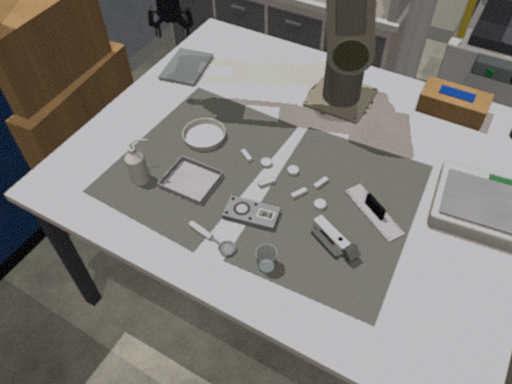

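The top view has image up as world +x. It shows discs at about (165,230), (222,265) and (261,259), and bars at (197,233), (180,264), (243,226) and (293,256). The straightedge is at (100,256), the reader at (125,186), the die at (232,172), the tray at (332,180) and the dish at (369,260). The scene view agrees.

```bash
cat > h.py <<'E'
import numpy as np, cv2
from scipy.spatial.transform import Rotation as R
from bench import sense, snapshot, camera_info, hand_in
def eul(e): return R.from_euler('xyz',e,degrees=True).as_matrix()
def pose(cam,s=None):
    c=camera_info(cam); f=192/np.tan(np.radians(c['vertical_fov']/2))
    if cam=='wrist':
        s=s or sense(); T=np.eye(4); T[:3,:3]=eul(s['tcp_rot']); T[:3,3]=s['tool_pos']
        T=T@np.array(c['tool_from_camera']); return T[:3,3],T[:3,:3],f,c['cx'],c['cy'],True
    return np.array(c['origin']),eul(c['rotation']),f,c['cx'],c['cy'],False
def cast(P,px,z):
    o,M,f,cx,cy,fish=P; px=np.atleast_2d(np.asarray(px,float)); d=(px-[cx,cy])/f
    if fish:
        r=np.linalg.norm(d,axis=1,keepdims=True)+1e-12
        v=np.c_[d/r*np.sin(r),np.cos(r)]
    else: v=np.c_[d,np.ones(len(d))]
    w=(v*[1,-1,-1])@M.T
    return (o+w*((z-o[2])/w[:,2])[:,None])[:,:2]
def proj(P,X):
    o,M,f,cx,cy,fish=P; v=((np.atleast_2d(X)-o)@M)*[1,-1,-1]
    if fish:
        r=np.linalg.norm(v[:,:2],axis=1,keepdims=True); d=v[:,:2]/(r+1e-12)*np.arctan2(r,v[:,2:])
    else: d=v[:,:2]/v[:,2:]
    return d*f+[cx,cy]
def blobs(thr=150,z=16,im=None):
    """bright blobs in the top view, size as small specimens -> world centre, size, long-axis yaw"""
    P=pose('top'); im=snapshot('top') if im is None else im
    m=(im.min(2)>thr).astype(np.uint8); out=[]
    for c in cv2.findContours(m,cv2.RETR_LIST,cv2.CHAIN_APPROX_NONE)[0]:
        a=cv2.contourArea(c)
        if not 40<a<400: continue
        w=cast(P,c[:,0],z).astype(np.float32); (x,y),(a1,b1),t=cv2.minAreaRect(w)
        if a1<b1: a1,b1,t=b1,a1,t+90
        out.append((np.round(c[:,0].mean(0)).tolist(),round(x,1),round(y,1),round(a1,1),round(b1,1),round((t+90)%180-90,1)))
    return im,out
def go(x,y,yaw=None):
    """print world offset, tool-frame shift (units of 30 mm) and turn (units of 0.08 rad) to target"""
    s=sense(); p=s['tool_pos']; cy=s['tcp_rot'][2]
    yaw=cy if yaw is None else yaw
    dy=(yaw-cy+90)%180-90; a=np.radians(cy+dy); d=np.array([x,y])-p[:2]
    print('tool',np.round(p,1),'yaw',round(cy,1),'az tot',round(-np.radians(dy)/.08,2),'| after turn: dx,dy units',np.round([(d@[np.cos(a),np.sin(a)])/30,(d@[np.sin(a),-np.cos(a)])/30],3),'j6',round(s['joint_pos'][5],1))
E
python3 - <<'E'
from h import *
im,b=blobs(150)
for q in b: print(q)
cv2.imwrite('pics/crop1.png',cv2.resize(im[90:300,40:440],None,fx=2,fy=2,interpolation=2)[...,::-1])
for px in [(165,230),(243,226),(35,215)]: print(im[px[1],px[0]],end=' ')
print(im[215,220],im[280,252])
E
```

```text
([201.0, 366.0], 189.9, 64.4, 87.9, 21.4, -86.0)
([222.0, 264.0], 424.6, 14.7, 34.9, 32.9, -1.2)
([179.0, 264.0], 429.4, 115.3, 52.1, 13.4, -19.3)
([254.0, 257.0], 440.8, -61.5, 37.0, 18.2, -18.7)
([293.0, 256.0], 439.4, -153.4, 51.5, 14.0, 59.0)
([196.0, 232.0], 501.4, 74.3, 51.6, 14.4, -29.1)
([164.0, 229.0], 511.2, 150.2, 33.2, 33.0, 88.6)
([113.0, 181.0], 627.6, 271.5, 18.4, 17.2, -45.8)
([263.0, 175.0], 633.7, -88.1, 20.5, 18.7, -46.3)
([213.0, 176.0], 636.1, 31.1, 45.8, 28.1, -77.2)
([244.0, 168.0], 651.0, -43.5, 30.7, 30.7, 43.5)
([411.0, 142.0], 703.1, -440.3, 57.9, 22.2, -47.6)
[171 176 183] [174 179 184] [168 174 179] [115 119 111] [171 178 182]
```

View pics/crop1.png

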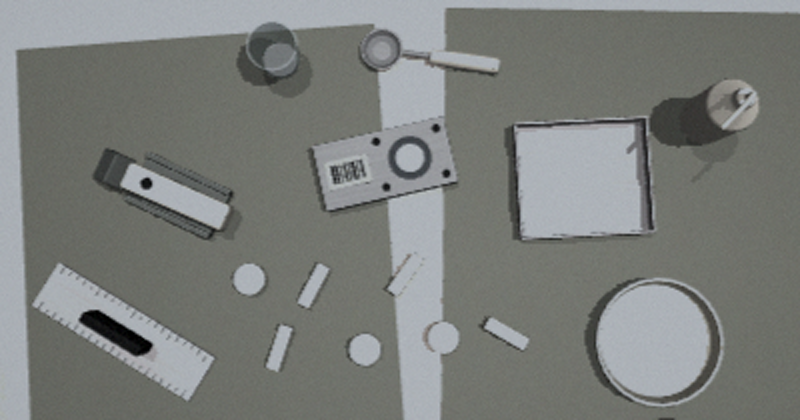

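The crop separates everything. The disc at crop (441,337) and the bar at (406,273) lie over the white bench gap. The dish rim centre is at (659,341), and the tray rim corners are at (514,124), (645,118), (655,234) and (521,240).

```bash
cat >> h.py <<'E'
def spec(z=16,im=None,thr=150,roi=(150,320,40,320)):
    """specimens by moments of bright blobs on the mat"""
    P=pose('top'); im=snapshot('top') if im is None else im
    m=(im.min(2)>thr).astype(np.uint8); n,l,st,_=cv2.connectedComponentsWithStats(m,connectivity=4); out=[]
    for i in range(1,n):
        if not 70<st[i,4]<300: continue
        v,u=np.nonzero(l==i)
        if not(roi[0]<v.mean()<roi[1] and roi[2]<u.mean()<roi[3]): continue
        w=cast(P,np.c_[u,v],z); e,V=np.linalg.eigh(np.cov(w.T)); L=np.sqrt(12*e)
        print('px',np.round([u.mean(),v.mean()]),'xy',np.round(w.mean(0),1),'L,W',np.round(L[::-1],1),'yaw',round(np.degrees(np.arctan(V[1,1]/V[0,1])),1))
    return im
E
python3 - <<'E'
from h import *
im=spec()
P=pose('top'); k=lambda a:np.array(a)/2+[40,90]-.25
print('dish',cast(P,k([[659,341],[588,341],[723,341],[659,278],[659,405]]),25).round(1).tolist())
t=cast(P,k([[514,124],[645,118],[655,234],[521,240]]),25); print('tray',t.round(1).tolist(),t.mean(0))
print('disc gap',cast(P,k([441,337]),16),'bar gap',cast(P,k([[406,273],[393,293],[421,253]]),16).round(1).tolist())
go(439,-153,59+90)
E
```

```text
px [257. 171.] xy [643.3 -74.1] L,W [75.2 42.5] yaw -21.2
px [244. 168.] xy [651.  -43.5] L,W [29.  28.1] yaw 8.6
px [164. 229.] xy [510.9 150.2] L,W [31.4 30.6] yaw 38.2
px [196. 232.] xy [501.1  74.1] L,W [52.6 14. ] yaw -29.3
px [293. 256.] xy [ 439.4 -153.4] L,W [52.3 14.4] yaw 58.9
px [ 87. 258.] xy [446.8 331.8] L,W [49.1 10.4] yaw 57.0
px [179. 264.] xy [429.4 114.9] L,W [52.8 13.5] yaw -18.9
px [222. 264.] xy [425.3  14.4] L,W [31.6 30.6] yaw 23.2
dish [[426.6, -330.5], [428.7, -247.2], [424.7, -405.6], [500.0, -334.0], [353.0, -326.9]]
tray [[687.2, -169.2], [690.9, -326.4], [551.9, -331.7], [548.6, -172.9]] [ 619.64773432 -250.04933151]
disc gap [[436.92012373 -75.69753416]] bar gap [[513.1, -36.2], [489.9, -20.3], [536.3, -54.5]]
tool [ 264.  -538.5  213.8] yaw 26.1 az tot 12.46 | after turn: dx,dy units [ -1.618 -14.018] j6 -4.9
```

Request:
apply_moves(deltas=[[0, 0, 0.5, 0, 0, -0.9, 0.4], [0, 0, 0.5, 0, 0, -0.9, 0.4], [0, 0, 0.5, 0, 0, -0.9, 0.4], [0, 0, 0.5, 0, 0, -0.9, 0.4], [0, 0, 0.5, 0, 0, -0.9, 0.4], [0, 0, 0.5, 0, 0, -0.9, 0.4], [0, 0, 0.5, 0, 0, -0.9, 0.4], [0, 0, 0.5, 0, 0, -0.9, 0.4]], grip_force=40)

```text
time: 1.25
tool_pos: [264.1, -538.6, 93.7]
tcp_rot: [-180.0, -0.0, 59.3]
ft_force: [0.1, -0.6, -0.4]
finger_gap: 34.5
grip_force: 0.0
```

Request:
apply_moves(deltas=[[1, -0.116, 0, 0, 0, 0, 0.4], [1, -0.116, 0, 0, 0, 0, 0.4], [1, -0.116, 0, 0, 0, 0, 0.4], [1, -0.116, 0, 0, 0, 0, 0.4], [1, -0.116, 0, 0, 0, 0, 0.4], [1, -0.116, 0, 0, 0, 0, 0.4], [1, -0.116, 0, 0, 0, 0, 0.4], [1, -0.116, 0, 0, 0, 0, 0.4]])

```text
time: 2.25
tool_pos: [363.7, -317.5, 94.3]
tcp_rot: [180.0, -0.0, 59.1]
ft_force: [0.4, 0.0, 0.5]
finger_gap: 34.5
grip_force: 0.0
```

Request:
apply_moves(deltas=[[1, -0.116, 0, 0, 0, 0, 0.4], [1, -0.116, 0, 0, 0, 0, 0.4], [1, -0.116, 0, 0, 0, 0, 0.4], [1, -0.116, 0, 0, 0, 0, 0.4], [1, -0.116, 0, 0, 0, 0, 0.4], [1, -0.116, 0, 0, 0, 0, 0.4], [0, 0, 0, 0, 0, 0, 0.4]])

```text
time: 3.12
tool_pos: [438.4, -151.8, 94.3]
tcp_rot: [-180.0, -0.0, 59.3]
ft_force: [0.6, -0.2, -0.5]
finger_gap: 34.3
grip_force: 0.0
```

Run:
```python
from h import *
im=snapshot('wrist'); cv2.imwrite('pics/w1.png',im[...,::-1])
go(439.4,-153.4,58.9); P=pose('wrist'); print(proj(P,[[439.4,-153.4,16]]),sense()['finger_gap'],sense()['time'])
spec()
```

```text
tool [ 438.  -152.8   94.3] yaw 59.2 az tot 0.07 | after turn: dx,dy units [0.006 0.051] j6 5.2
[[257.69763036 193.24053955]] 33.7759747430793 3.175
px [244. 169.] xy [651.  -43.4] L,W [28.9 28.3] yaw 6.6
px [164. 229.] xy [511.  150.1] L,W [31.3 30.8] yaw 48.0
px [196. 232.] xy [501.5  74.4] L,W [52.1 14.6] yaw -29.5
px [ 87. 258.] xy [446.8 331.9] L,W [49.4 10.6] yaw 57.7
px [259. 256.] xy [441.7 -73.8] L,W [27.7 16.2] yaw -50.1
px [179. 263.] xy [430.3 115.6] L,W [51.5 14.3] yaw -20.7
px [222. 263.] xy [428.5  15.2] L,W [29.3 23.3] yaw -67.0
```

View pics/w1.png

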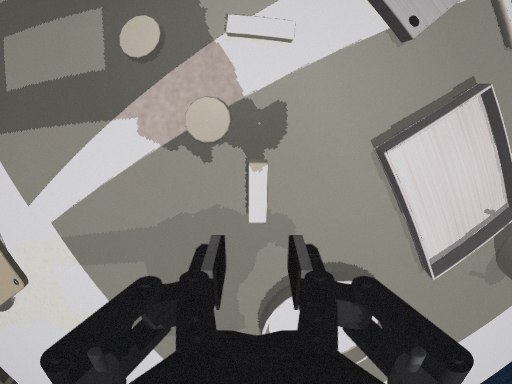

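The wrist view puts the bar at (258,193), exactly where the top view predicted. Picking now.

Request:
apply_moves(deltas=[[0, 0.05, 0.85, 0, 0, 0, 0.4], [0, 0, 0.85, 0, 0, 0, 0.4], [0, 0, 0.85, 0, 0, 0, 0.4], [0, 0, 0, 0, 0, 0, 0], [0, 0, 0, 0, 0, 0, 0], [0, 0, 0, 0, 0, 0, 0], [0, 0, 0, 0, 0, 0, 0]])

```text
time: 4.1
tool_pos: [440.0, -154.5, 18.9]
tcp_rot: [179.9, -0.0, 59.1]
ft_force: [-0.3, -0.7, -0.1]
finger_gap: 0.1
grip_force: 0.0
```

Request:
apply_moves(deltas=[[0, 0, -0.85, 0, 0, 0, 0], [0, 0, -0.85, 0, 0, 0, 0], [0.134, 0.888, -0.85, 0, 0, 0, 0], [0.134, 0.888, 0, 0, 0, 0, 0], [0.134, 0.888, 0, 0, 0, 0, 0], [0.134, 0.888, 0, 0, 0, 0, 0], [0.134, 0.888, 0, 0, 0, 0, 0], [0.134, 0.888, 0, 0, 0, 0, 0]])

```text
time: 5.1
tool_pos: [589.8, -215.7, 94.7]
tcp_rot: [180.0, -0.0, 59.1]
ft_force: [-0.1, -0.9, 0.5]
finger_gap: 0.4
grip_force: 0.0
```

Request:
apply_moves(deltas=[[0, 0, 0, 0, 0, 0, 0], [0, 0, 0.8, 0, 0, 0, 0], [0, 0, 0.8, 0, 0, 0, 0], [0, 0, 0.8, 0, 0, 0, 0], [0, 0, 0, 0, 0, 0, 0], [0, 0, 0, 0, 0, 0, 0.4], [0, 0, 0, 0, 0, 0, 0.4]])

```text
time: 5.98
tool_pos: [589.7, -215.8, 24.1]
tcp_rot: [179.9, -0.0, 59.1]
ft_force: [-0.0, -0.5, 1.3]
finger_gap: 33.8
grip_force: 0.0
```

Request:
apply_moves(deltas=[[0, 0, -0.8, 0, 0, 0, 0.4], [0, 0, -0.8, 0, 0, 0, 0.4], [0, 0, -0.8, 0, 0, 0, 0.4]])

```text
time: 6.35
tool_pos: [589.3, -215.6, 96.3]
tcp_rot: [179.9, -0.0, 59.1]
ft_force: [-0.4, -0.3, -0.2]
finger_gap: 34.3
grip_force: 0.0
```

Run:
```python
from h import *
im=snapshot('wrist'); cv2.imwrite('pics/w2.png',im[...,::-1])
spec()
go(513.1,-36.2,-36.5)
```

```text
px [245. 168.] xy [652.6 -44.5] L,W [29.7 25. ] yaw 60.8
px [241. 225.] xy [516.7 -31.8] L,W [48.5 28.8] yaw -21.1
px [164. 229.] xy [510.8 150.2] L,W [32.1 31.3] yaw -29.9
px [196. 232.] xy [501.3  74.2] L,W [51.5 13.2] yaw -29.2
px [179. 264.] xy [429.5 115.1] L,W [52.2 12.5] yaw -18.6
px [222. 264.] xy [425.6  15.1] L,W [30.8 30.6] yaw 71.2
tool [ 591.6 -216.7   99.2] yaw 59.1 az tot -18.41 | after turn: dx,dy units [5.68 3.28] j6 6.1
```

View pics/w2.png

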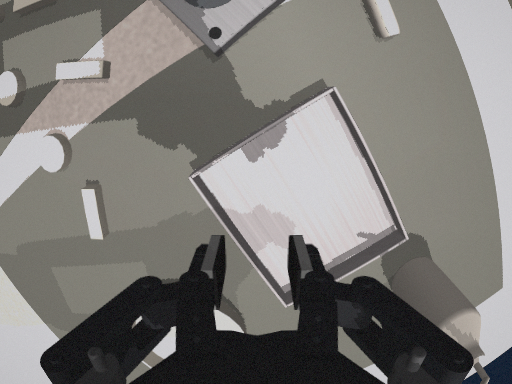

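The bar is still on the bench, at about (92,213) in the wrist view, so the fingers closed on nothing. I'll check where it is now.

Run:
```python
from h import *
P=pose('wrist'); print(cast(P,[[92,213],[87,187],[98,238]],16).round(1).tolist(), cast(P,[[92,213]],0))
im=spec(roi=(150,320,40,330)); spec(im=im,thr=130,roi=(240,320,240,330))
s=sense();print(s['tool_pos'],s['tcp_rot'],s['time'])
go(439.4,-153.4,58.9)
cv2.imwrite('pics/crop2.png',cv2.resize(im[200:300,150:350],None,fx=4,fy=4,interpolation=2)[...,::-1])
```

```text
[[442.4, -153.0], [455.8, -129.7], [429.2, -177.0]] [[ 429.93508828 -153.33596548]]
px [245. 168.] xy [652.6 -44.5] L,W [29.7 25. ] yaw 60.8
px [242. 227.] xy [511.7 -34.3] L,W [51.9 15.1] yaw -36.2
px [164. 229.] xy [510.8 150.3] L,W [31.9 31.2] yaw -34.3
px [196. 232.] xy [502.   73.8] L,W [51.3 13. ] yaw -28.6
px [179. 264.] xy [428.6 115.4] L,W [53.6 12.6] yaw -19.9
px [222. 264.] xy [425.7  15. ] L,W [30.8 30.4] yaw 43.5
[ 590.51234219 -216.20596523   96.99811631] [ 1.79709005e+02 -3.04651879e-02  5.91197729e+01] 6.5
tool [ 590.5 -216.2   97. ] yaw 59.1 az tot 0.05 | after turn: dx,dy units [-0.809 -5.394] j6 6.1
```

View pics/crop2.png

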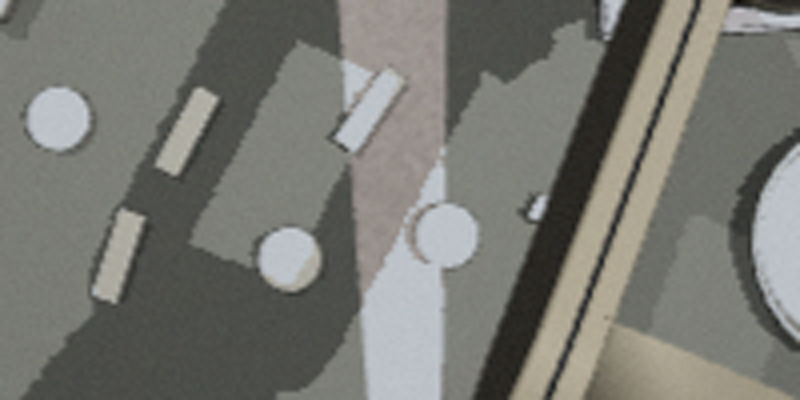

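Bar is untouched at about (442,-153). I'll go back over it, descend and look at the fingers around it.

Request:
apply_moves(deltas=[[-0.12, -0.9, 0, 0, 0, 0, 0.4], [-0.12, -0.9, 0, 0, 0, 0, 0.4], [-0.12, -0.9, 0, 0, 0, 0, 0.4], [-0.12, -0.9, 0, 0, 0, 0, 0.4], [-0.12, -0.9, 0, 0, 0, 0, 0.4], [-0.12, -0.9, 0, 0, 0, 0, 0.4], [0, 0, 0, 0, 0, 0, 0.4]])

```text
time: 7.38
tool_pos: [436.8, -149.9, 92.9]
tcp_rot: [-179.9, 0.0, 59.1]
ft_force: [0.8, 0.1, -0.8]
finger_gap: 34.4
grip_force: 0.0
```

Request:
apply_moves(deltas=[[0, 0, 0.9, 0, 0, 0, 0.4], [0, 0, 0.9, 0, 0, 0, 0.4], [0, 0, 0.8, 0, 0, 0, 0.4], [0, 0, 0, 0, 0, 0, 0.4], [0, 0, 0, 0, 0, 0, 0.4]])

```text
time: 8.0
tool_pos: [439.3, -151.1, 16.9]
tcp_rot: [180.0, -0.0, 59.1]
ft_force: [0.4, -0.6, 0.5]
finger_gap: 34.3
grip_force: 0.0
```

Run:
```python
from h import *
s=sense();P=pose('wrist',s)
im=snapshot('wrist'); cv2.imwrite('pics/w3.png',im[...,::-1])
print(s['tool_pos'],s['ft_force'],s['finger_gap'])
a=np.radians(s['tcp_rot'][2]); t=s['tool_pos']
for dz in (0,14): print(proj(P,[t+[0,0,-dz]]))
print(proj(P,[[442,-153,16]]))
```

```text
[ 439.29445025 -151.10354743   16.87730117] [ 0.41251992 -0.58839817  0.53852087] 34.309977097482765
[[255.60149406 235.22211238]]
[[255.65507579 225.44768272]]
[[261.07752483 234.92309378]]
```

View pics/w3.png

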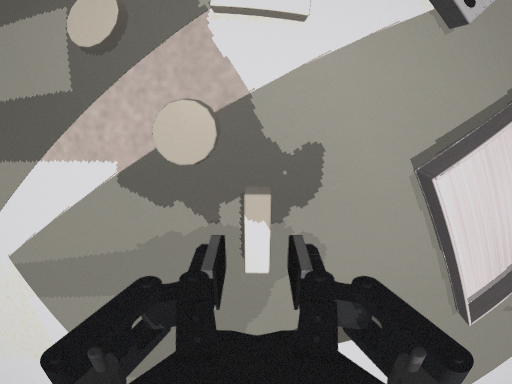

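Run:
```python
from h import *
s=sense();P=pose('wrist',s); M=eul(s['tcp_rot'])
for Z in (-20,-10,0,10,14):
    print(Z,[proj(P,[s['tool_pos']+M@[x,y,Z]])[0].round().tolist() for x in(11,-11) for y in(-17,-29)])
```

```text
-20 [[223.0, 233.0], [201.0, 233.0], [225.0, 268.0], [204.0, 268.0]]
-10 [[225.0, 225.0], [204.0, 225.0], [227.0, 259.0], [206.0, 259.0]]
0 [[227.0, 218.0], [206.0, 218.0], [228.0, 251.0], [209.0, 251.0]]
10 [[228.0, 212.0], [209.0, 212.0], [229.0, 243.0], [211.0, 243.0]]
14 [[229.0, 209.0], [210.0, 209.0], [230.0, 240.0], [212.0, 240.0]]
```

Request:
apply_moves(deltas=[[0, 0, 0, 0, 0, 0, 0.2], [0, 0, 0, 0, 0, 0, 0.2], [0, 0, 0, 0, 0, 0, 0.2], [0, 0, 0, 0, 0, 0, 0.1], [0, 0, 0, 0, 0, 0, 0.1], [0, 0, 0, 0, 0, 0, 0.1]])

```text
time: 8.8
tool_pos: [438.6, -150.8, 16.3]
tcp_rot: [-180.0, 0.0, 59.1]
ft_force: [-0.0, 0.0, 0.3]
finger_gap: 8.6
grip_force: 0.0
```

Run:
```python
from h import *
s=sense()
im=snapshot('wrist'); cv2.imwrite('pics/w4.png',cv2.resize(im[150:330,130:390],None,fx=3,fy=3)[...,::-1])
print(s['tool_pos'],s['ft_force'],s['finger_gap'],s['grip_force'])
```

```text
[ 438.57601135 -150.77240975   16.25724743] [-0.00125678  0.0289577   0.33253973] 8.595099066804107 0.0
```

View pics/w4.png

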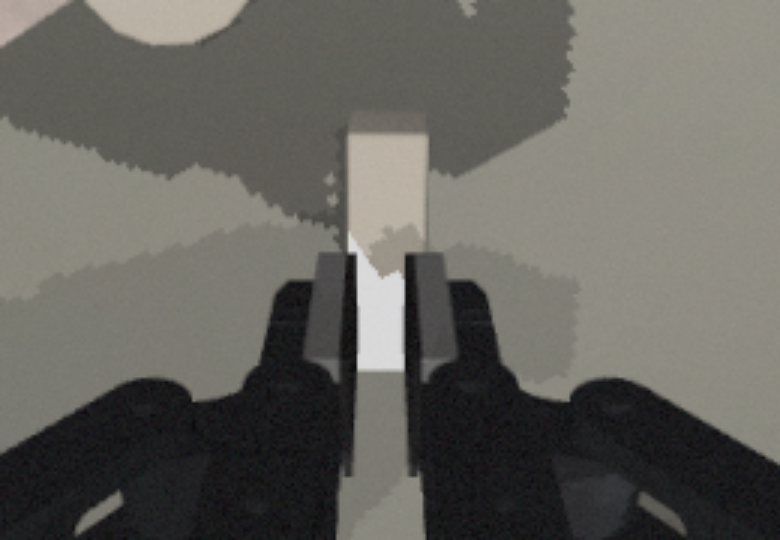

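The fingers are above the bar top and closing over it, with no force. So the real fingertips sit much higher than the stated 14 mm ahead of the TCP. I'll descend in small steps and watch the force.

Request:
apply_moves(deltas=[[0, 0, 0, 0, 0, 0, 0.4], [0, 0, 0, 0, 0, 0, 0.4], [0, 0, 0, 0, 0, 0, 0.4], [0, 0, 0.2, 0, 0, 0, 0.4], [0, 0, 0.2, 0, 0, 0, 0.4], [0, 0, 0, 0, 0, 0, 0.4]])

```text
time: 9.6
tool_pos: [437.8, -150.4, 3.3]
tcp_rot: [-179.9, 0.0, 59.1]
ft_force: [-1.0, 0.0, -0.7]
finger_gap: 33.8
grip_force: 0.0
```

Request:
apply_moves(deltas=[[0, 0, 0.1, 0, 0, 0, 0.4], [0, 0, 0.1, 0, 0, 0, 0.4], [0, 0, 0, 0, 0, 0, 0.4]])

```text
time: 9.98
tool_pos: [438.4, -150.7, -2.0]
tcp_rot: [-180.0, 0.0, 59.1]
ft_force: [0.2, -0.8, 0.5]
finger_gap: 33.9
grip_force: 0.0
```

Run:
```python
from h import *
s=sense()
im=snapshot('wrist'); cv2.imwrite('pics/w5.png',cv2.resize(im[150:330,130:390],None,fx=3,fy=3)[...,::-1])
print(s['tool_pos'],s['ft_force'],s['finger_gap'],s['joint_pos'].round(2))
```

```text
[ 438.3841915  -150.66645195   -1.99797592] [ 0.15188447 -0.75257336  0.46142007] 33.89426798991964 [-25.31  -0.52 117.68   0.    62.88   5.57]
```

Request:
apply_moves(deltas=[[0, 0, 0.1, 0, 0, 0, 0.4], [0, 0, 0.1, 0, 0, 0, 0.4], [0, 0, 0, 0, 0, 0, 0.4]])

```text
time: 10.4
tool_pos: [438.3, -150.6, -8.1]
tcp_rot: [-180.0, 0.0, 59.1]
ft_force: [0.3, 0.5, -0.2]
finger_gap: 34.2
grip_force: 0.0
```

Request:
apply_moves(deltas=[[0, 0, 0.1, 0, 0, 0, 0.4], [0, 0, 0.07, 0, 0, 0, 0.4], [0, 0, 0, 0, 0, 0, 0.4]])

```text
time: 10.78
tool_pos: [438.4, -150.7, -13.1]
tcp_rot: [-180.0, 0.0, 59.1]
ft_force: [-0.4, -0.4, 0.1]
finger_gap: 34.1
grip_force: 0.0
```

Run:
```python
from h import *
s=sense();P=pose('wrist',s); M=eul(s['tcp_rot'])
im=snapshot('wrist'); cv2.imwrite('pics/w5.png',cv2.resize(im[150:330,130:390],None,fx=3,fy=3)[...,::-1])
print(s['tool_pos'],s['ft_force'],s['finger_gap'])
# pad tip shadow/occlusion: where the bench under tips would appear
```

```text
[ 438.40887108 -150.66018839  -13.08163169] [-0.41023091 -0.35845636  0.07645261] 34.090758996060025
```

View pics/w5.png

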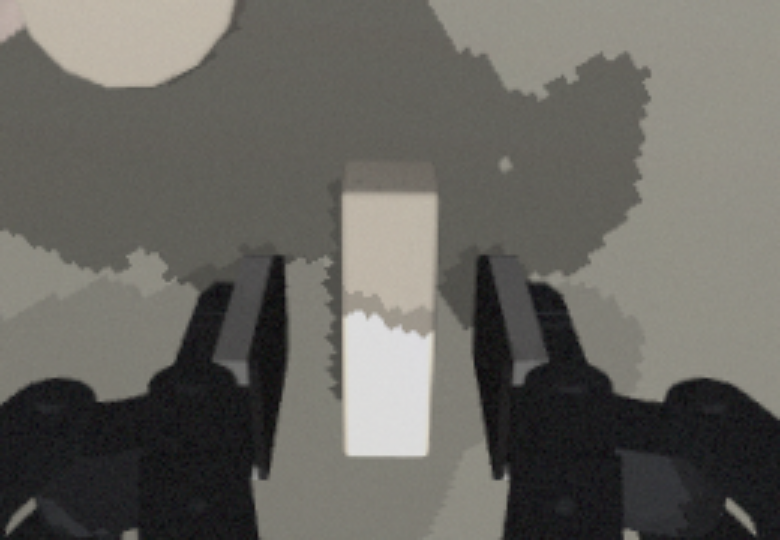

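Request:
apply_moves(deltas=[[0, 0, 0, 0, 0, 0, 0], [0, 0, 0, 0, 0, 0, 0], [0, 0, 0, 0, 0, 0, 0], [0, 0, 0, 0, 0, 0, 0]])

```text
time: 11.32
tool_pos: [438.9, -150.9, -12.6]
tcp_rot: [180.0, -0.0, 59.1]
ft_force: [0.6, -0.0, 3.5]
finger_gap: 14.9
grip_force: 39.5
```

Request:
apply_moves(deltas=[[0, 0, -0.9, 0, 0, 0, 0], [0, 0, -0.9, 0, 0, 0, 0], [0, 0, -0.9, 0, 0, 0, 0]])

```text
time: 11.7
tool_pos: [438.2, -150.6, 68.6]
tcp_rot: [-180.0, 0.0, 59.1]
ft_force: [0.3, 0.2, -1.2]
finger_gap: 14.9
grip_force: 39.2
```

Request:
apply_moves(deltas=[[0.125, 0.893, 0, 0, 0, 0, 0], [0.125, 0.893, 0, 0, 0, 0, 0], [0.125, 0.893, 0, 0, 0, 0, 0], [0.125, 0.893, 0, 0, 0, 0, 0], [0.125, 0.893, 0, 0, 0, 0, 0], [0.125, 0.893, 0, 0, 0, 0, 0]])

```text
time: 12.45
tool_pos: [588.5, -214.1, 67.5]
tcp_rot: [-179.9, 0.0, 59.1]
ft_force: [-0.1, -0.5, -0.2]
finger_gap: 14.9
grip_force: 39.2
```

Request:
apply_moves(deltas=[[0, 0, 0.85, 0, 0, 0, 0], [0, 0, 0.85, 0, 0, 0, 0], [0, 0, 0.8, 0, 0, 0, 0], [0, 0, 0, 0, 0, 0, 0], [0, 0, 0, 0, 0, 0, 0.4], [0, 0, 0, 0, 0, 0, 0.4], [0, 0, -0.9, 0, 0, 0, 0.4], [0, 0, -0.9, 0, 0, 0, 0.4]])

```text
time: 13.45
tool_pos: [587.9, -213.9, 48.1]
tcp_rot: [-180.0, 0.0, 59.1]
ft_force: [1.4, 0.9, 0.4]
finger_gap: 34.1
grip_force: 0.0
```

```bash
cat >> h.py <<'E'
def plan(x,y,z,yaw,N=8,sym=True):
    """constant row repeated N times, from the present pose to the target (tool down)"""
    s=sense(); p=s['tool_pos']; c=s['tcp_rot'][2]; t=yaw-c
    t=(t+90)%180-90 if sym else (t+180)%360-180
    a=np.radians(c+t*(np.arange(N)+.0)/N); A=np.array([[np.cos(a).sum(),np.sin(a).sum()],[np.sin(a).sum(),-np.cos(a).sum()]])
    v=np.linalg.solve(A,np.array([x,y])-p[:2])/30
    print('at',p.round(1),round(c,1),'time',round(s['time'],2),'row x',N,np.round([*v,(p[2]-z)/30/N,0,0,-np.radians(t)/N/.08],3).tolist(),'j6',round(s['joint_pos'][5]),'dj6~',round(-t))
E
python3 - <<'E'
from h import *
im=spec(roi=(150,320,40,350))
im=snapshot('wrist'); cv2.imwrite('pics/w6.png',im[...,::-1])
for N in (16,20): plan(512,-35,50,144,N)
E
```

```text
px [306. 162.] xy [ 664.5 -192.6] L,W [43.8 40.3] yaw -26.9
px [246. 166.] xy [656.2 -46.7] L,W [30.6 17.4] yaw 59.6
px [164. 229.] xy [510.6 150.3] L,W [31.6 31.5] yaw -17.6
px [196. 232.] xy [501.4  74.7] L,W [51.8 14.1] yaw -29.2
px [179. 264.] xy [429.2 116.1] L,W [52.8 14.3] yaw -19.2
px [222. 264.] xy [425.7  14.2] L,W [30.7 30.3] yaw 12.2
at [ 591.  -215.3   51.9] 59.1 time 13.55 row x 16 [0.435, -0.115, 0.004, 0.0, 0.0, -1.157] j6 6 dj6~ -85
at [ 591.  -215.3   51.9] 59.1 time 13.55 row x 20 [0.349, -0.089, 0.003, 0.0, 0.0, -0.926] j6 6 dj6~ -85
```

View pics/w6.png

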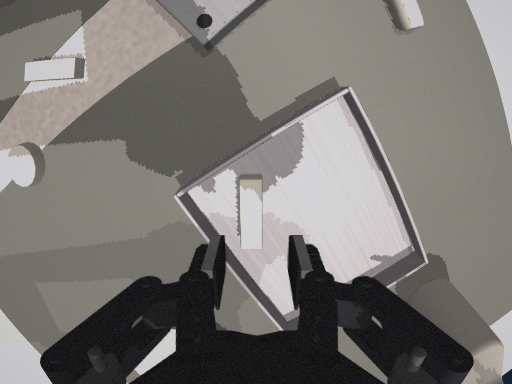

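Bar is in the tray. On to the bar in the gap.

Request:
apply_moves(deltas=[[0.35, -0.09, 0, 0, 0, -0.926, 0.4], [0.35, -0.09, 0, 0, 0, -0.926, 0.4], [0.35, -0.09, 0, 0, 0, -0.926, 0.4], [0.35, -0.09, 0, 0, 0, -0.926, 0.4], [0.35, -0.09, 0, 0, 0, -0.926, 0.4], [0.35, -0.09, 0, 0, 0, -0.926, 0.4], [0.35, -0.09, 0, 0, 0, -0.926, 0.4], [0.35, -0.09, 0, 0, 0, -0.926, 0.4]])

```text
time: 14.55
tool_pos: [590.2, -128.1, 46.6]
tcp_rot: [-180.0, -0.0, 93.2]
ft_force: [0.0, -0.8, 0.6]
finger_gap: 34.0
grip_force: 0.0
```

Request:
apply_moves(deltas=[[0.35, -0.09, 0, 0, 0, -0.926, 0.4], [0.35, -0.09, 0, 0, 0, -0.926, 0.4], [0.35, -0.09, 0, 0, 0, -0.926, 0.4], [0.35, -0.09, 0, 0, 0, -0.926, 0.4], [0.35, -0.09, 0, 0, 0, -0.926, 0.4], [0.35, -0.09, 0, 0, 0, -0.926, 0.4], [0.35, -0.09, 0, 0, 0, -0.926, 0.4], [0.35, -0.09, 0, 0, 0, -0.926, 0.4]])

```text
time: 15.55
tool_pos: [544.2, -55.9, 46.7]
tcp_rot: [-180.0, -0.0, 127.2]
ft_force: [0.1, -0.7, -0.1]
finger_gap: 34.3
grip_force: 0.0
```

Request:
apply_moves(deltas=[[0.35, -0.09, 0, 0, 0, -0.926, 0.4], [0.35, -0.09, 0, 0, 0, -0.926, 0.4], [0.35, -0.09, 0, 0, 0, -0.926, 0.4], [0.35, -0.09, 0, 0, 0, -0.926, 0.4], [0, 0, 0, 0, 0, 0, 0.4], [0, 0, 0, 0, 0, 0, 0.4]])

```text
time: 16.3
tool_pos: [508.5, -33.4, 47.2]
tcp_rot: [180.0, 0.0, 143.9]
ft_force: [0.0, -0.4, 0.5]
finger_gap: 34.0
grip_force: 0.0
```

```bash
cat >> h.py <<'E'
def wspec(z=16,thr=150,amin=300,amax=9000):
    """bright blobs in the wrist view -> world"""
    s=sense(); P=pose('wrist',s); im=snapshot('wrist'); m=((im.min(2)>thr)).astype(np.uint8); m[235:,:]=0
    n,l,st,_=cv2.connectedComponentsWithStats(m,connectivity=4)
    for i in range(1,n):
        if not amin<st[i,4]<amax: continue
        v,u=np.nonzero(l==i); w=cast(P,np.c_[u,v],z); e,V=np.linalg.eigh(np.cov(w.T)); L=np.sqrt(12*e)
        print('w px',np.round([u.mean(),v.mean()]),'xy',np.round(w.mean(0),1),'L,W',np.round(L[::-1],1),'yaw',round(np.degrees(np.arctan(V[1,1]/V[0,1])),1))
    return im
E
python3 - <<'E'
from h import *
plan(512,-34.5,-11,144,3)
im=wspec(); cv2.imwrite('pics/w7.png',im[...,::-1])
E
```

```text
at [508.5 -33.4  47.2] 143.9 time 16.3 row x 3 [-0.039, 0.013, 0.646, 0.0, 0.0, -0.006] j6 -63 dj6~ 0
w px [374.  17.] xy [442.7 111.3] L,W [25.9 14.3] yaw -17.9
w px [241.  72.] xy [425.4  15.1] L,W [32.  31.8] yaw -24.3
w px [456.  79.] xy [511.2 146.4] L,W [29.7 26.2] yaw 22.9
w px [379. 117.] xy [501.2  74.6] L,W [51.8 14.1] yaw -29.1
w px [144. 170.] xy [436.6 -77.1] L,W [31.9 31.8] yaw 9.2
```

View pics/w7.png

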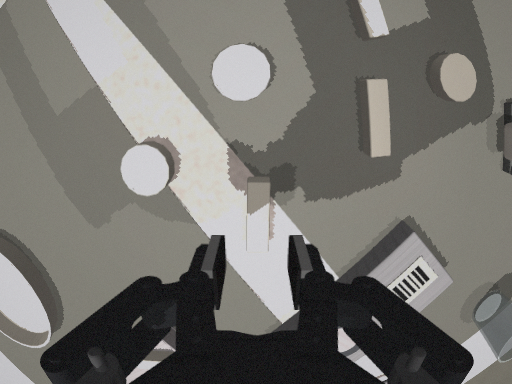

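The bar sits centred between the fingers at (258,213). Picking it.

Request:
apply_moves(deltas=[[-0.04, 0.013, 0.64, 0, 0, 0, 0.4], [-0.04, 0.013, 0.64, 0, 0, 0, 0.4], [-0.04, 0.013, 0.64, 0, 0, 0, 0.4], [0, 0, 0, 0, 0, 0, 0], [0, 0, 0, 0, 0, 0, 0], [0, 0, 0, 0, 0, 0, 0], [0, 0, 0, 0, 0, 0, 0]])

```text
time: 17.23
tool_pos: [512.4, -34.5, -9.6]
tcp_rot: [180.0, 0.1, 144.0]
ft_force: [-0.8, -0.5, -0.2]
finger_gap: 14.8
grip_force: 41.7
```

Request:
apply_moves(deltas=[[0, 0, -1, 0, 0, 0, 0], [0, 0, -1, 0, 0, 0, 0], [0, 0, 0, 0, 0, 0, 0]])

```text
time: 17.6
tool_pos: [514.5, -34.8, 52.9]
tcp_rot: [179.8, 0.3, 144.0]
ft_force: [0.5, -0.9, -0.2]
finger_gap: 14.8
grip_force: 41.7
```

Request:
apply_moves(deltas=[[-0.912, -0.262, 0, 0, 0, 0, 0], [-0.912, -0.262, 0, 0, 0, 0, 0], [-0.912, -0.262, 0, 0, 0, 0, 0], [-0.912, -0.262, 0, 0, 0, 0, 0], [-0.912, -0.262, 0, 0, 0, 0, 0], [-0.912, -0.262, 0, 0, 0, 0, 0], [-0.912, -0.262, 0, 0, 0, 0, 0], [-0.912, -0.262, 0, 0, 0, 0, 0]])

```text
time: 18.6
tool_pos: [651.8, -214.4, 48.3]
tcp_rot: [-180.0, -0.1, 144.0]
ft_force: [0.2, 0.2, -0.1]
finger_gap: 14.6
grip_force: 41.7
```

Request:
apply_moves(deltas=[[0, 0, 0, 0, 0, 0, 0], [0, 0, 0.92, 0, 0, 0, 0], [0, 0, 0.92, 0, 0, 0, 0], [0, 0, 0, 0, 0, 0, 0], [0, 0, 0, 0, 0, 0, 0.4], [0, 0, 0, 0, 0, 0, 0.4], [0, 0, -0.95, 0, 0, 0, 0.4], [0, 0, -0.95, 0, 0, 0, 0.4]])

```text
time: 19.6
tool_pos: [651.6, -213.8, 52.2]
tcp_rot: [-180.0, -0.0, 144.0]
ft_force: [0.7, 0.5, 0.4]
finger_gap: 34.5
grip_force: 0.0
```

Run:
```python
from h import *
spec()
for N in (10,12): plan(501.3,74.5,50,151,N)
```

```text
px [164. 229.] xy [510.8 150.2] L,W [32.1 31.3] yaw -29.9
px [196. 232.] xy [501.8  73.9] L,W [50.8 13. ] yaw -29.0
px [179. 263.] xy [430.1 115. ] L,W [51.9 12.7] yaw -18.2
px [222. 264.] xy [425.1  14.6] L,W [30.3 29.2] yaw 0.6
at [ 654.5 -214.9   57.8] 144.0 time 19.65 row x 10 [0.953, 0.534, 0.026, 0.0, 0.0, -0.152] j6 -76 dj6~ -7
at [ 654.5 -214.9   57.8] 144.0 time 19.65 row x 12 [0.794, 0.446, 0.022, 0.0, 0.0, -0.127] j6 -76 dj6~ -7
```

Request:
apply_moves(deltas=[[0.79, 0.44, 0, 0, 0, -0.127, 0.4], [0.79, 0.44, 0, 0, 0, -0.127, 0.4], [0.79, 0.44, 0, 0, 0, -0.127, 0.4], [0.79, 0.44, 0, 0, 0, -0.127, 0.4], [0.79, 0.44, 0, 0, 0, -0.127, 0.4], [0.79, 0.44, 0, 0, 0, -0.127, 0.4], [0.79, 0.44, 0, 0, 0, -0.127, 0.4], [0.79, 0.44, 0, 0, 0, -0.127, 0.4]])

```text
time: 20.65
tool_pos: [553.5, -19.8, 52.0]
tcp_rot: [180.0, 0.1, 148.7]
ft_force: [1.4, -0.9, 0.1]
finger_gap: 34.0
grip_force: 0.0
```

Request:
apply_moves(deltas=[[0.79, 0.44, 0, 0, 0, -0.127, 0.4], [0.79, 0.44, 0, 0, 0, -0.127, 0.4], [0.79, 0.44, 0, 0, 0, -0.127, 0.4], [0.79, 0.44, 0, 0, 0, -0.127, 0.4], [0, 0, 0, 0, 0, 0, 0.4], [0, 0, 0, 0, 0, 0, 0.4]])

```text
time: 21.4
tool_pos: [499.3, 72.8, 51.9]
tcp_rot: [180.0, 0.1, 151.0]
ft_force: [-0.4, -1.3, 0.3]
finger_gap: 34.5
grip_force: 0.0
```

Run:
```python
from h import *
plan(501.5,74.3,-11,151,3); wspec()
```

```text
at [499.3  72.8  51.9] 151.0 time 21.4 row x 3 [-0.013, 0.026, 0.699, 0.0, 0.0, 0.001] j6 -59 dj6~ 0
w px [397.  20.] xy [423.9 227.1] L,W [53.7 31.2] yaw 62.2
w px [501.  60.] xy [483.9 313.2] L,W [30.1 22.5] yaw 39.3
w px [262.  94.] xy [430.  115.7] L,W [53.8 15.6] yaw -19.2
w px [136. 162.] xy [425.3  15.7] L,W [32.1 31.8] yaw -50.3
w px [359. 175.] xy [510.7 150.2] L,W [31.7 31.2] yaw 1.6
w px [260. 222.] xy [507.5  71.5] L,W [20.7 15.8] yaw -40.0
w px [ 65. 223.] xy [432.4 -74.8] L,W [33.4 22.6] yaw 63.9
w px [488. 231.] xy [625.7 252.7] L,W [84.2  9.1] yaw 60.5
```

Request:
apply_moves(deltas=[[-0.013, 0.026, 0.69, 0, 0, 0, 0.4], [-0.013, 0.026, 0.69, 0, 0, 0, 0.4], [-0.013, 0.026, 0.69, 0, 0, 0, 0.4], [0, 0, 0, 0, 0, 0, 0], [0, 0, 0, 0, 0, 0, 0], [0, 0, 0, 0, 0, 0, 0], [0, 0, -1, 0, 0, 0, 0], [0, 0, -1, 0, 0, 0, 0]])

```text
time: 22.45
tool_pos: [501.0, 74.5, 50.6]
tcp_rot: [180.0, 0.0, 151.0]
ft_force: [0.6, -0.2, -0.7]
finger_gap: 14.6
grip_force: 41.7
```

Request:
apply_moves(deltas=[[-0.834, -0.91, 0, 0, 0, 0, 0], [-0.834, -0.91, 0, 0, 0, 0, 0], [-0.834, -0.91, 0, 0, 0, 0, 0], [-0.834, -0.91, 0, 0, 0, 0, 0], [-0.834, -0.91, 0, 0, 0, 0, 0], [-0.834, -0.91, 0, 0, 0, 0, 0], [-0.834, -0.91, 0, 0, 0, 0, 0], [-0.834, -0.91, 0, 0, 0, 0, 0]])

```text
time: 23.45
tool_pos: [570.7, -215.1, 50.4]
tcp_rot: [180.0, 0.1, 151.0]
ft_force: [0.5, 0.2, -0.1]
finger_gap: 14.7
grip_force: 41.8
```

Request:
apply_moves(deltas=[[-0.834, -0.91, 0, 0, 0, 0, 0], [-0.834, -0.91, 0, 0, 0, 0, 0], [0, 0, 0, 0, 0, 0, 0], [0, 0, 0.93, 0, 0, 0, 0], [0, 0, 0.93, 0, 0, 0, 0], [0, 0, 0, 0, 0, 0, 0], [0, 0, 0, 0, 0, 0, 0.4], [0, 0, 0, 0, 0, 0, 0.4]])

```text
time: 24.45
tool_pos: [587.9, -285.5, -5.4]
tcp_rot: [180.0, 0.1, 151.0]
ft_force: [-0.8, -1.0, 0.1]
finger_gap: 34.2
grip_force: 0.0
```

Request:
apply_moves(deltas=[[0, 0, -0.95, 0, 0, 0, 0.4], [0, 0, -0.95, 0, 0, 0, 0.4], [0.932, 0.917, 0, 0, 0, -0.198, 0.4], [0.932, 0.917, 0, 0, 0, -0.198, 0.4], [0.932, 0.917, 0, 0, 0, -0.198, 0.4], [0.932, 0.917, 0, 0, 0, -0.198, 0.4], [0.932, 0.917, 0, 0, 0, -0.198, 0.4], [0.932, 0.917, 0, 0, 0, -0.198, 0.4]])

```text
time: 25.45
tool_pos: [511.7, -61.6, 51.4]
tcp_rot: [180.0, 0.1, 156.5]
ft_force: [-0.2, 0.7, -0.0]
finger_gap: 33.9
grip_force: 0.0
```

Request:
apply_moves(deltas=[[0.932, 0.917, 0, 0, 0, -0.198, 0.4], [0.932, 0.917, 0, 0, 0, -0.198, 0.4], [0.932, 0.917, 0, 0, 0, -0.198, 0.4], [0.932, 0.917, 0, 0, 0, -0.198, 0.4], [0.932, 0.917, 0, 0, 0, -0.198, 0.4], [0, 0, 0, 0, 0, 0, 0.4], [0, 0, 0, 0, 0, 0, 0.4]])

```text
time: 26.32
tool_pos: [433.5, 116.7, 51.1]
tcp_rot: [180.0, 0.1, 161.0]
ft_force: [0.2, -0.5, -0.7]
finger_gap: 33.9
grip_force: 0.0
```

Run:
```python
from h import *
plan(430,115.5,-11,161,3); wspec()
```

```text
at [433.5 116.7  51.1] 161.0 time 26.32 row x 3 [0.032, -0.025, 0.69, 0.0, 0.0, 0.001] j6 -62 dj6~ 0
w px [ 36. 134.] xy [312.7 -33.4] L,W [209.3  41.1] yaw -1.9
w px [381. 102.] xy [385.7 223.4] L,W [24.1 10.9] yaw 61.4
w px [383. 136.] xy [409.4 219.5] L,W [55.8 24.8] yaw 50.2
w px [487. 189.] xy [482.7 313.2] L,W [73.5 20.7] yaw 59.7
w px [253. 220.] xy [438.8 112.5] L,W [22.6 15.2] yaw -12.3
w px [129. 228.] xy [415.   18.8] L,W [29.4 12.5] yaw 73.3
```

Request:
apply_moves(deltas=[[0.03, -0.025, 0.68, 0, 0, 0, 0.4], [0.03, -0.025, 0.68, 0, 0, 0, 0.4], [0.03, -0.025, 0.68, 0, 0, 0, 0.4], [0, 0, 0, 0, 0, 0, 0], [0, 0, 0, 0, 0, 0, 0], [0, 0, 0, 0, 0, 0, 0], [0, 0, -1, 0, 0, 0, 0], [0, 0, -1, 0, 0, 0, 0]])

```text
time: 27.38
tool_pos: [429.7, 115.5, 50.5]
tcp_rot: [180.0, 0.0, 161.0]
ft_force: [0.7, 0.1, -0.2]
finger_gap: 14.8
grip_force: 41.7
```

Request:
apply_moves(deltas=[[-0.946, -0.854, 0, 0, 0, 0, 0], [-0.946, -0.854, 0, 0, 0, 0, 0], [-0.946, -0.854, 0, 0, 0, 0, 0], [-0.946, -0.854, 0, 0, 0, 0, 0], [-0.946, -0.854, 0, 0, 0, 0, 0], [-0.946, -0.854, 0, 0, 0, 0, 0], [-0.946, -0.854, 0, 0, 0, 0, 0], [-0.946, -0.854, 0, 0, 0, 0, 0]])

```text
time: 28.38
tool_pos: [578.5, -153.6, 50.2]
tcp_rot: [180.0, 0.1, 161.0]
ft_force: [0.7, 0.2, -0.7]
finger_gap: 14.8
grip_force: 41.7
```

Request:
apply_moves(deltas=[[-0.946, -0.854, 0, 0, 0, 0, 0], [-0.946, -0.854, 0, 0, 0, 0, 0], [-0.946, -0.854, 0, 0, 0, 0, 0], [-0.946, -0.854, 0, 0, 0, 0, 0], [0, 0, 0, 0, 0, 0, 0], [0, 0, 0.91, 0, 0, 0, 0], [0, 0, 0.91, 0, 0, 0, 0], [0, 0, 0, 0, 0, 0, 0]])

```text
time: 29.38
tool_pos: [650.1, -284.9, -7.0]
tcp_rot: [180.0, -0.2, 161.0]
ft_force: [-0.6, 0.0, 0.4]
finger_gap: 14.7
grip_force: 42.7
```

Request:
apply_moves(deltas=[[0, 0, 0, 0, 0, 0, 0.4], [0, 0, 0, 0, 0, 0, 0.4], [0, 0, -0.95, 0, 0, 0, 0.4], [0, 0, -0.95, 0, 0, 0, 0.4], [0.906, 0.427, 0, 0, 0, 0, 0.62], [0.906, 0.427, 0, 0, 0, 0, 0.62], [0.906, 0.427, 0, 0, 0, 0, 0.62], [0.906, 0.427, 0, 0, 0, 0, 0.62]])

```text
time: 30.38
tool_pos: [565.1, -201.8, 52.8]
tcp_rot: [-180.0, 0.1, 161.0]
ft_force: [-0.3, 0.3, 0.1]
finger_gap: 52.6
grip_force: 0.0
```

Request:
apply_moves(deltas=[[0.906, 0.427, 0, 0, 0, 0, 0.62], [0.906, 0.427, 0, 0, 0, 0, 0.62], [0.906, 0.427, 0, 0, 0, 0, 0.62], [0.906, 0.427, 0, 0, 0, 0, 0.62], [0.906, 0.427, 0, 0, 0, 0, 0.62], [0.906, 0.427, 0, 0, 0, 0, 0.62], [0, 0, 0, 0, 0, 0, 0.62], [0, 0, 0, 0, 0, 0, 0.62]])

```text
time: 31.38
tool_pos: [437.3, -76.9, 52.7]
tcp_rot: [-180.0, 0.1, 161.0]
ft_force: [0.7, 0.2, 0.4]
finger_gap: 53.0
grip_force: 0.0
```

Run:
```python
from h import *
plan(436.6,-76.5,-13,161,3); spec(); cv2.imwrite('pics/w8.png',wspec()[...,::-1])
```

```text
at [437.3 -76.9  52.7] 161.0 time 31.38 row x 3 [0.009, 0.002, 0.73, 0.0, 0.0, -0.001] j6 -88 dj6~ 0
px [244. 168.] xy [651.  -43.3] L,W [29.  28.5] yaw 27.3
px [164. 229.] xy [511.  150.1] L,W [31.3 30.8] yaw 48.0
px [ 87. 258.] xy [446.7 331.8] L,W [48.9 10.3] yaw 57.0
w px [18. 13.] xy [ 211.2 -209.3] L,W [56.7 28.1] yaw 68.1
w px [373. 155.] xy [424.6  14.9] L,W [31. 31.] yaw -20.5
w px [505. 204.] xy [510.5 144.1] L,W [33.2 21. ] yaw 1.6
w px [ 14. 224.] xy [ 379.2 -302. ] L,W [51.2 24.4] yaw 66.4
```

Request:
apply_moves(deltas=[[0, 0, 0.73, 0, 0, 0, 0.62], [0, 0, 0.73, 0, 0, 0, 0.62], [0, 0, 0.73, 0, 0, 0, 0.62], [0, 0, 0, 0, 0, 0, 0], [0, 0, 0, 0, 0, 0, 0], [0, 0, 0, 0, 0, 0, 0], [0, 0, -1, 0, 0, 0, 0], [0, 0, -1, 0, 0, 0, 0]])

```text
time: 32.48
tool_pos: [436.3, -76.5, 47.3]
tcp_rot: [-180.0, 0.0, 161.0]
ft_force: [0.7, -0.4, -0.8]
finger_gap: 35.7
grip_force: 40.1
```

Request:
apply_moves(deltas=[[-0.377, -0.895, 0, 0, 0, 0, 0], [-0.377, -0.895, 0, 0, 0, 0, 0], [-0.377, -0.895, 0, 0, 0, 0, 0], [-0.377, -0.895, 0, 0, 0, 0, 0], [-0.377, -0.895, 0, 0, 0, 0, 0], [-0.377, -0.895, 0, 0, 0, 0, 0], [-0.377, -0.895, 0, 0, 0, 0, 0], [-0.377, -0.895, 0, 0, 0, 0, 0]])

```text
time: 33.48
tool_pos: [452.2, -310.4, 47.0]
tcp_rot: [-180.0, 0.1, 161.0]
ft_force: [1.2, -0.2, 0.0]
finger_gap: 36.4
grip_force: 40.1
```

Request:
apply_moves(deltas=[[-0.377, -0.895, 0, 0, 0, 0, 0], [0, 0, 0, 0, 0, 0, 0], [0, 0, 0.9, 0, 0, 0, 0], [0, 0, 0.9, 0, 0, 0, 0], [0, 0, 0, 0, 0, 0, 0], [0, 0, 0, 0, 0, 0, 0.55], [0, 0, 0, 0, 0, 0, 0.55], [0, 0, 0, 0, 0, 0, 0.55]])

```text
time: 34.48
tool_pos: [454.2, -338.5, -7.0]
tcp_rot: [-180.0, 0.1, 161.0]
ft_force: [0.3, 1.0, -0.9]
finger_gap: 46.8
grip_force: 0.0
```

Request:
apply_moves(deltas=[[0, 0, -1, 0, 0, 0, 0.62], [0, 0, -1, 0, 0, 0, 0.62], [0, 0, 0, 0, 0, 0, 0.62]])

```text
time: 34.85
tool_pos: [455.7, -339.9, 55.6]
tcp_rot: [-179.9, 0.3, 161.0]
ft_force: [0.4, 0.2, 0.8]
finger_gap: 53.0
grip_force: 0.0
```

Run:
```python
from h import *
plan(425.2,15,50,101,14); im=spec();
```

```text
at [ 455.7 -339.9   55.6] 161.0 time 34.85 row x 14 [0.698, 0.549, 0.013, 0.0, 0.0, 0.935] j6 -113 dj6~ 60
px [244. 168.] xy [651.  -43.3] L,W [29.1 28.7] yaw 89.0
px [164. 229.] xy [510.7 150.3] L,W [31.6 31.2] yaw -43.9
px [222. 264.] xy [424.8  14.8] L,W [32.1 31.6] yaw -13.8
```

Request:
apply_moves(deltas=[[0.7, 0.55, 0, 0, 0, 0.935, 0.62], [0.7, 0.55, 0, 0, 0, 0.935, 0.62], [0.7, 0.55, 0, 0, 0, 0.935, 0.62], [0.7, 0.55, 0, 0, 0, 0.935, 0.62], [0.7, 0.55, 0, 0, 0, 0.935, 0.62], [0.7, 0.55, 0, 0, 0, 0.935, 0.62], [0.7, 0.55, 0, 0, 0, 0.935, 0.62], [0.7, 0.55, 0, 0, 0, 0.935, 0.62]])

```text
time: 35.9
tool_pos: [388.1, -136.4, 50.8]
tcp_rot: [-180.0, -0.1, 126.5]
ft_force: [0.3, 0.6, 0.4]
finger_gap: 53.0
grip_force: 0.0
```

Request:
apply_moves(deltas=[[0.7, 0.55, 0, 0, 0, 0.935, 0.62], [0.7, 0.55, 0, 0, 0, 0.935, 0.62], [0.7, 0.55, 0, 0, 0, 0.935, 0.62], [0.7, 0.55, 0, 0, 0, 0.935, 0.62], [0.7, 0.55, 0, 0, 0, 0.935, 0.62], [0.7, 0.55, 0, 0, 0, 0.935, 0.62], [0, 0, 0, 0, 0, 0, 0.62], [0, 0, 0, 0, 0, 0, 0.62]])

```text
time: 36.9
tool_pos: [421.8, 17.4, 51.2]
tcp_rot: [-179.9, -0.0, 101.1]
ft_force: [0.4, 0.0, 0.2]
finger_gap: 52.7
grip_force: 0.0
```

Run:
```python
from h import *
plan(425,15,-13,101,3); wspec()
```

```text
at [421.8  17.4  51.2] 101.1 time 36.9 row x 3 [-0.033, 0.029, 0.713, 0.0, 0.0, 0.005] j6 -16 dj6~ 0
w px [ 20. 139.] xy [209.2  38.2] L,W [238.7  86.6] yaw -75.9
w px [416.  60.] xy [510.7 150. ] L,W [32.1 31.9] yaw 8.3
w px [260. 214.] xy [425.   16.6] L,W [32.4 29.9] yaw 10.2
w px [487. 220.] xy [631.8  47. ] L,W [73.8 28.8] yaw 6.9
```

Request:
apply_moves(deltas=[[-0.03, 0.03, 0.713, 0, 0, 0, 0.62], [-0.03, 0.03, 0.713, 0, 0, 0, 0.62], [-0.03, 0.03, 0.713, 0, 0, 0, 0.62], [0, 0, 0, 0, 0, 0, 0], [0, 0, 0, 0, 0, 0, 0], [0, 0, 0, 0, 0, 0, 0], [0, 0, -1, 0, 0, 0, 0], [0, 0, -1, 0, 0, 0, 0]])

```text
time: 37.95
tool_pos: [425.9, 15.6, 49.1]
tcp_rot: [180.0, 0.0, 101.0]
ft_force: [1.2, -0.6, -0.6]
finger_gap: 36.2
grip_force: 40.1
```

Request:
apply_moves(deltas=[[-0.93, -0.196, 0, 0, 0, 0, 0], [-0.93, -0.196, 0, 0, 0, 0, 0], [-0.93, -0.196, 0, 0, 0, 0, 0], [-0.93, -0.196, 0, 0, 0, 0, 0], [-0.93, -0.196, 0, 0, 0, 0, 0], [-0.93, -0.196, 0, 0, 0, 0, 0], [-0.93, -0.196, 0, 0, 0, 0, 0], [-0.93, -0.196, 0, 0, 0, 0, 0]])

```text
time: 38.95
tool_pos: [422.6, -213.7, 48.8]
tcp_rot: [179.9, 0.1, 101.0]
ft_force: [0.3, -0.7, 0.6]
finger_gap: 35.6
grip_force: 40.2
```

Request:
apply_moves(deltas=[[-0.93, -0.196, 0, 0, 0, 0, 0], [-0.93, -0.196, 0, 0, 0, 0, 0], [-0.93, -0.196, 0, 0, 0, 0, 0], [0, 0, 0, 0, 0, 0, 0], [0, 0, 0.9, 0, 0, 0, 0], [0, 0, 0.9, 0, 0, 0, 0], [0, 0, 0, 0, 0, 0, 0], [0, 0, 0, 0, 0, 0, 0.55]])

```text
time: 39.95
tool_pos: [421.4, -298.0, -5.0]
tcp_rot: [180.0, 0.0, 101.0]
ft_force: [-0.1, -0.6, -0.1]
finger_gap: 47.1
grip_force: 0.0
```

Request:
apply_moves(deltas=[[0, 0, 0, 0, 0, 0, 0.55], [0, 0, 0, 0, 0, 0, 0.55], [0, 0, -1, 0, 0, 0, 0.62], [0, 0, -1, 0, 0, 0, 0.62], [0, 0, 0, 0, 0, 0, 0.62]])

```text
time: 40.58
tool_pos: [422.9, -299.8, 57.3]
tcp_rot: [179.8, 0.3, 101.0]
ft_force: [-0.2, -1.2, 0.3]
finger_gap: 53.5
grip_force: 0.0
```

Run:
```python
from h import *
plan(510.8,150.2,50,41,18); im=spec();
```

```text
at [ 422.9 -299.8   57.3] 101.0 time 40.58 row x 18 [0.884, -0.098, 0.013, 0.0, 0.0, 0.727] j6 -52 dj6~ 60
px [244. 168.] xy [651.  -43.3] L,W [29.1 28.7] yaw 89.0
px [164. 229.] xy [510.7 150.3] L,W [31.6 31.2] yaw -43.9
```

Request:
apply_moves(deltas=[[0.884, -0.098, 0, 0, 0, 0.727, 0.62], [0.884, -0.098, 0, 0, 0, 0.727, 0.62], [0.884, -0.098, 0, 0, 0, 0.727, 0.62], [0.884, -0.098, 0, 0, 0, 0.727, 0.62], [0.884, -0.098, 0, 0, 0, 0.727, 0.62], [0.884, -0.098, 0, 0, 0, 0.727, 0.62], [0.884, -0.098, 0, 0, 0, 0.727, 0.62], [0.884, -0.098, 0, 0, 0, 0.727, 0.62]])

```text
time: 41.62
tool_pos: [399.1, -86.3, 52.7]
tcp_rot: [-179.9, -0.0, 74.2]
ft_force: [-0.7, 0.5, -0.2]
finger_gap: 53.3
grip_force: 0.0
```

Request:
apply_moves(deltas=[[0.884, -0.098, 0, 0, 0, 0.727, 0.62], [0.884, -0.098, 0, 0, 0, 0.727, 0.62], [0.884, -0.098, 0, 0, 0, 0.727, 0.62], [0.884, -0.098, 0, 0, 0, 0.727, 0.62], [0.884, -0.098, 0, 0, 0, 0.727, 0.62], [0.884, -0.098, 0, 0, 0, 0.727, 0.62], [0.884, -0.098, 0, 0, 0, 0.727, 0.62], [0.884, -0.098, 0, 0, 0, 0.727, 0.62]])

```text
time: 42.62
tool_pos: [475.3, 110.8, 52.5]
tcp_rot: [-179.9, 0.1, 47.6]
ft_force: [-0.6, 0.4, 0.9]
finger_gap: 53.0
grip_force: 0.0
```

Request:
apply_moves(deltas=[[0.884, -0.098, 0, 0, 0, 0.727, 0.62], [0.884, -0.098, 0, 0, 0, 0.727, 0.62], [0, 0, 0, 0, 0, 0, 0.62], [0, 0, 0, 0, 0, 0, 0.62]])

```text
time: 43.12
tool_pos: [507.4, 151.8, 52.7]
tcp_rot: [-179.9, 0.1, 41.1]
ft_force: [0.5, 0.3, -0.5]
finger_gap: 52.9
grip_force: 0.0
```

Run:
```python
from h import *
plan(510.8,150.2,-13,41,3); wspec()
```

```text
at [507.4 151.8  52.7] 41.1 time 43.12 row x 3 [0.017, 0.038, 0.73, 0.0, 0.0, 0.004] j6 60 dj6~ 0
w px [10. 21.] xy [496.6 417.8] L,W [48.4 32.6] yaw 23.7
w px [289.  57.] xy [602.6 205.8] L,W [85.9 34.8] yaw 67.0
w px [28. 37.] xy [497.1 386.6] L,W [31.4 16.8] yaw -4.8
w px [471. 192.] xy [639.7  21.7] L,W [88.7 79.3] yaw -48.4
w px [261. 209.] xy [511.6 150.4] L,W [32.2 32. ] yaw 66.3
```

Request:
apply_moves(deltas=[[0.017, 0.038, 0.73, 0, 0, 0, 0.62], [0.017, 0.038, 0.73, 0, 0, 0, 0.62], [0.017, 0.038, 0.73, 0, 0, 0, 0.62], [0, 0, 0, 0, 0, 0, 0], [0, 0, 0, 0, 0, 0, 0], [0, 0, 0, 0, 0, 0, 0], [0, 0, -1, 0, 0, 0, 0], [0, 0, -1, 0, 0, 0, 0]])

```text
time: 44.18
tool_pos: [512.0, 150.6, 49.4]
tcp_rot: [180.0, -0.0, 41.0]
ft_force: [0.3, -0.8, 0.2]
finger_gap: 35.8
grip_force: 40.1
```

Request:
apply_moves(deltas=[[-0.907, 0.678, 0, 0, 0, 0, 0], [-0.907, 0.678, 0, 0, 0, 0, 0], [-0.907, 0.678, 0, 0, 0, 0, 0], [-0.907, 0.678, 0, 0, 0, 0, 0], [-0.907, 0.678, 0, 0, 0, 0, 0], [-0.907, 0.678, 0, 0, 0, 0, 0], [-0.907, 0.678, 0, 0, 0, 0, 0], [-0.907, 0.678, 0, 0, 0, 0, 0]])

```text
time: 45.18
tool_pos: [454.7, -116.2, 49.2]
tcp_rot: [179.9, -0.1, 41.0]
ft_force: [0.1, -0.4, -0.5]
finger_gap: 36.2
grip_force: 40.1
```

Request:
apply_moves(deltas=[[-0.907, 0.678, 0, 0, 0, 0, 0], [-0.907, 0.678, 0, 0, 0, 0, 0], [-0.907, 0.678, 0, 0, 0, 0, 0], [-0.907, 0.678, 0, 0, 0, 0, 0], [-0.907, 0.678, 0, 0, 0, 0, 0], [-0.907, 0.678, 0, 0, 0, 0, 0], [-0.907, 0.678, 0, 0, 0, 0, 0], [0, 0, 0, 0, 0, 0, 0]])

```text
time: 46.18
tool_pos: [404.0, -349.8, 49.3]
tcp_rot: [179.9, 0.0, 40.9]
ft_force: [-0.9, 1.6, 0.2]
finger_gap: 36.4
grip_force: 40.1
```

Request:
apply_moves(deltas=[[0, 0, 0.9, 0, 0, 0, 0], [0, 0, 0.9, 0, 0, 0, 0], [0, 0, 0, 0, 0, 0, 0], [0, 0, 0, 0, 0, 0, 0.55], [0, 0, 0, 0, 0, 0, 0.55], [0, 0, 0, 0, 0, 0, 0.55], [0, 0, -1, 0, 0, 0, 0.55], [0, 0, -1, 0, 0, 0, 0.55]])

```text
time: 47.18
tool_pos: [403.9, -347.2, 55.0]
tcp_rot: [-180.0, 0.0, 41.0]
ft_force: [-0.3, -0.6, 0.5]
finger_gap: 46.9
grip_force: 0.0
```

Request:
apply_moves(deltas=[[0, 0, -1, 0, 0, 0, 0.55], [0, 0, -1, 0, 0, 0, 0.55], [0, 0, -0.5, 0, 0, 0, 0.55], [0, 0, 0, 0, 0, 0, 0.55]])

```text
time: 47.68
tool_pos: [404.7, -348.0, 130.3]
tcp_rot: [179.8, -0.0, 41.0]
ft_force: [-0.5, 0.1, 0.6]
finger_gap: 47.2
grip_force: 0.0
```

```bash
cat >> h.py <<'E'
def dark(cam,z,thr,amin,amax,roi=None,im=None):
    P=pose(cam); im=snapshot(cam) if im is None else im
    m=(im.max(2)<thr).astype(np.uint8)
    if roi: k=np.zeros_like(m); k[roi[0]:roi[1],roi[2]:roi[3]]=1; m*=k
    n,l,st,_=cv2.connectedComponentsWithStats(m)
    for i in range(1,n):
        if not amin<st[i,4]<amax: continue
        v,u=np.nonzero(l==i); w=cast(P,np.c_[u,v],z); e,V=np.linalg.eigh(np.cov(w.T))
        print('dark px',np.round([u.mean(),v.mean()]),'xy',np.round(w.mean(0),1),'L,W',np.round(np.sqrt(12*e[::-1]),1),'yaw',round(np.degrees(np.arctan(V[1,1]/V[0,1])),1))
def rect(px,z,cam='top'):
    w=cast(pose(cam),px,z).astype(np.float32); r=cv2.minAreaRect(w); print(r); return w
E
python3 - <<'E'
from h import *
im=snapshot('top'); dark('top',50,45,50,400,(200,310,40,170),im)
# straightedge bright outline incl. grip: hull of bright pixels
P=pose('top'); m=((im.min(2)>140)|(im.max(2)<45)).astype(np.uint8)[:, :]; k=np.zeros_like(m); k[215:300,50:155]=m[215:300,50:155]
n,l,st,_=cv2.connectedComponentsWithStats(k); i=1+np.argmax(st[1:,4]); v,u=np.nonzero(l==i)
print(st[i],cv2.minAreaRect(cast(P,np.c_[u,v],6).astype(np.float32)))
plan(445,325,120,57,20)
cv2.imwrite('pics/t3.png',cv2.resize(im[130:310,40:410],None,fx=2.1,fy=2.1,interpolation=2)[...,::-1])
E
```

```text
dark px [ 98. 256.] xy [454.3 294.6] L,W [81.5 19.8] yaw 59.5
[  56  222   91   69 2177] ((452.5173645019531, 302.23504638671875), (219.4834747314453, 59.19921112060547), 57.70043182373047)
at [ 404.1 -347.4  128.9] 41.0 time 47.73 row x 20 [0.889, -0.692, 0.015, 0.0, 0.0, -0.175] j6 3 dj6~ -16
```

View pics/t3.png

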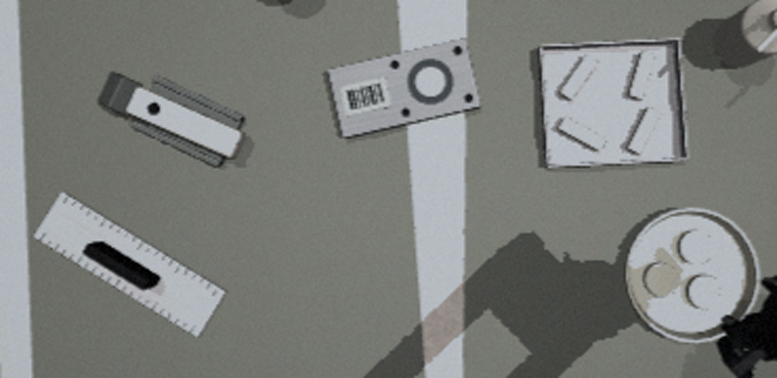

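All four bars are in the tray and all three discs are in the dish. The straightedge is at (452,302) with yaw 57.7, measured 219x59 mm, so it fits. Flying to it.

Request:
apply_moves(deltas=[[0.868, -0.658, 0, 0, 0, -0.182, 0.45], [0.868, -0.658, 0, 0, 0, -0.182, 0.45], [0.868, -0.658, 0, 0, 0, -0.182, 0.45], [0.868, -0.658, 0, 0, 0, -0.182, 0.45], [0.868, -0.658, 0, 0, 0, -0.182, 0.45], [0.868, -0.658, 0, 0, 0, -0.182, 0.45], [0.868, -0.658, 0, 0, 0, -0.182, 0.45], [0.868, -0.658, 0, 0, 0, -0.182, 0.45]], grip_force=90)

```text
time: 48.72
tool_pos: [443.5, -87.9, 127.2]
tcp_rot: [-179.8, 0.1, 47.7]
ft_force: [0.4, -0.6, 0.1]
finger_gap: 38.2
grip_force: 0.0
```

Request:
apply_moves(deltas=[[0.868, -0.658, 0, 0, 0, -0.182, 0.45], [0.868, -0.658, 0, 0, 0, -0.182, 0.45], [0.868, -0.658, 0, 0, 0, -0.182, 0.45], [0.868, -0.658, 0, 0, 0, -0.182, 0.45], [0.868, -0.658, 0, 0, 0, -0.182, 0.45], [0.868, -0.658, 0, 0, 0, -0.182, 0.45], [0.868, -0.658, 0, 0, 0, -0.182, 0.45], [0.868, -0.658, 0, 0, 0, -0.182, 0.45]])

```text
time: 49.72
tool_pos: [453.5, 172.6, 127.1]
tcp_rot: [-179.9, 0.1, 54.4]
ft_force: [0.9, -1.3, -0.4]
finger_gap: 38.1
grip_force: 0.0
```

Request:
apply_moves(deltas=[[0.868, -0.658, 0, 0, 0, -0.182, 0.45], [0.868, -0.658, 0, 0, 0, -0.182, 0.45], [0.868, -0.658, 0, 0, 0, -0.182, 0.45], [0.868, -0.658, 0, 0, 0, -0.182, 0.45], [0, 0, 0, 0, 0, 0, 0.45], [0, 0, 0, 0, 0, 0, 0.45]])

```text
time: 50.48
tool_pos: [447.7, 301.6, 127.6]
tcp_rot: [-179.9, 0.1, 57.7]
ft_force: [-0.8, -0.1, -0.5]
finger_gap: 38.6
grip_force: 0.0
```

Run:
```python
from h import *
plan(452.5,302.2,5,57.7,4)
s=sense();P=pose('wrist',s);im=snapshot('wrist');cv2.imwrite('pics/w9.png',im[...,::-1])
m=(im.max(2)<40).astype(np.uint8); m[235:]=0
n,l,st,_=cv2.connectedComponentsWithStats(m)
for i in range(1,n):
    if st[i,4]<300: continue
    v,u=np.nonzero(l==i); print(st[i],[cv2.minAreaRect(cast(P,np.c_[u,v],z).astype(np.float32)) for z in (50,6)])
print('pred',proj(P,[[452.5,302.2,50],[452.5,302.2,6]]).round(1).tolist())
# die corners from top clicks
k=lambda a:np.array(a)/2.1+[40,130]-.25
w=cast(pose('top'),k([[327,71],[466,40],[480,107],[343,138]]),24); print(w.round(1).tolist(),w.mean(0),[np.linalg.norm(w[i]-w[i-1]).round(1) for i in range(4)])
```

```text
at [447.7 301.6 127.6] 57.7 time 50.48 row x 4 [0.026, 0.031, 1.022, 0.0, 0.0, -0.0] j6 61 dj6~ 0
[415 133   7  61 332] [((587.143310546875, 246.96604919433594), (56.789669036865234, 6.168611526489258), 64.85167694091797), ((604.9024658203125, 224.2324676513672), (67.32760620117188, 7.313258647918701), 64.85172271728516)]
[254 137  16  94 717] [((455.1687316894531, 304.9714050292969), (81.89122009277344, 12.260797500610352), 57.600860595703125), ((448.43865966796875, 293.0013427734375), (97.08699798583984, 14.535906791687012), 57.600860595703125)]
pred [[260.4, 190.0], [259.9, 176.1]]
[[664.5, 72.9], [696.4, -85.6], [619.4, -99.4], [587.9, 55.9]] [642.06065075 -14.08174483] [np.float64(78.4), np.float64(161.7), np.float64(78.3), np.float64(158.5)]
```

Request:
apply_moves(deltas=[[0.034, 0.028, 0.81, 0, 0, 0, 0.45], [0.034, 0.028, 0.81, 0, 0, 0, 0.45], [0.034, 0.028, 0.81, 0, 0, 0, 0.45], [0.034, 0.028, 0.81, 0, 0, 0, 0.45], [0.034, 0.028, 0.81, 0, 0, 0, 0.45]])

```text
time: 51.15
tool_pos: [454.9, 303.2, 6.7]
tcp_rot: [180.0, 0.0, 57.6]
ft_force: [0.5, 0.0, -0.3]
finger_gap: 38.4
grip_force: 0.0
```

Request:
apply_moves(deltas=[[0, 0, 0, 0, 0, 0, 0.45], [0, 0, 0, 0, 0, 0, 0], [0, 0, 0, 0, 0, 0, 0], [0, 0, 0, 0, 0, 0, 0], [0, 0, 0, 0, 0, 0, 0]])

```text
time: 51.78
tool_pos: [455.8, 304.6, 9.1]
tcp_rot: [179.9, -0.1, 57.7]
ft_force: [-2.5, -2.7, 6.8]
finger_gap: 12.3
grip_force: 89.4
```

Request:
apply_moves(deltas=[[0, 0, -0.5, 0, 0, 0, 0], [0, 0, -1, 0, 0, 0, 0], [0, 0, -1, 0, 0, 0, 0], [0, 0, 0, 0, 0, 0, 0]])

```text
time: 52.28
tool_pos: [456.9, 305.7, 86.0]
tcp_rot: [179.8, -0.3, 57.7]
ft_force: [0.6, -0.8, -3.7]
finger_gap: 12.3
grip_force: 88.3
```

Run:
```python
from h import *
plan(548,-33,80,101.4,16)
```

```text
at [456.9 305.7  86. ] 57.7 time 52.27 row x 16 [-0.668, 0.338, 0.013, 0.0, 0.0, -0.596] j6 61 dj6~ -44
```

Request:
apply_moves(deltas=[[-0.668, 0.338, 0, 0, 0, -0.596, 0], [-0.668, 0.338, 0, 0, 0, -0.596, 0], [-0.668, 0.338, 0, 0, 0, -0.596, 0], [-0.668, 0.338, 0, 0, 0, -0.596, 0], [-0.668, 0.338, 0, 0, 0, -0.596, 0], [-0.668, 0.338, 0, 0, 0, -0.596, 0], [-0.668, 0.338, 0, 0, 0, -0.596, 0], [-0.668, 0.338, 0, 0, 0, -0.596, 0]])

```text
time: 53.28
tool_pos: [466.4, 125.4, 81.0]
tcp_rot: [-179.9, 0.0, 79.6]
ft_force: [0.1, 0.6, -3.8]
finger_gap: 12.4
grip_force: 88.2
```

Request:
apply_moves(deltas=[[-0.668, 0.338, 0, 0, 0, -0.596, 0], [-0.668, 0.338, 0, 0, 0, -0.596, 0], [-0.668, 0.338, 0, 0, 0, -0.596, 0], [-0.668, 0.338, 0, 0, 0, -0.596, 0], [-0.668, 0.338, 0, 0, 0, -0.596, 0], [-0.668, 0.338, 0, 0, 0, -0.596, 0], [-0.668, 0.338, 0, 0, 0, -0.596, 0], [-0.668, 0.338, 0, 0, 0, -0.596, 0]])

```text
time: 54.28
tool_pos: [544.8, -34.8, 80.8]
tcp_rot: [-179.9, -0.1, 101.5]
ft_force: [0.1, -0.1, -4.0]
finger_gap: 12.3
grip_force: 88.1
```

Request:
apply_moves(deltas=[[0, 0, 0.9, 0, 0, 0, 0], [0, 0, 0.9, 0, 0, 0, 0], [0, 0, 0, 0, 0, 0, 0], [0, 0, 0, 0, 0, 0, 0]])

```text
time: 54.78
tool_pos: [545.5, -34.3, 28.7]
tcp_rot: [-180.0, -0.0, 101.4]
ft_force: [0.9, 0.0, -2.6]
finger_gap: 12.1
grip_force: 88.2
```

Run:
```python
from h import *
s=sense(); P=pose('wrist',s); im=snapshot('wrist'); cv2.imwrite('pics/w10.png',im[...,::-1])
t=snapshot('top'); cv2.imwrite('pics/t10.png',t[...,::-1])
big=np.vstack([im,np.zeros((4,512,3),np.uint8)])[:]
out=np.hstack([cv2.resize(im[:300],(512,300)),cv2.resize(t[130:300,130:293],(288,300))])
cv2.imwrite('pics/c10.png',out[...,::-1]); print(s['tool_pos'],s['tcp_rot'],s['ft_force'],s['time'])
```

```text
[545.49535628 -34.26246538  28.72442762] [-1.79978803e+02 -1.15762052e-02  1.01391837e+02] [ 0.89622489  0.0248189  -2.55827379] 54.775
```

View pics/c10.png

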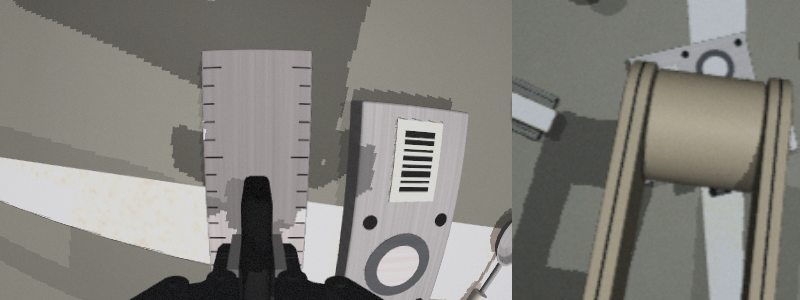

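The wrist view shows the held straightedge at columns 203–311 with its far end at row 51. The die lies to its right: top-left corner (362,101), end edge to (467,112), label around (416,160). I'll fit these edges numerically.

```bash
cat > meas.py <<'E'
from h import *
im=cv2.imread('pics/w10.png').astype(float); g=cv2.GaussianBlur(im.mean(2),(0,0),1)
tp=np.array([545.5,-34.26,28.72]); s=dict(tool_pos=tp,tcp_rot=np.array([-179.98,-.01,101.39])); P=pose('wrist',s)
gx=np.gradient(g,axis=1); gy=np.gradient(g,axis=0)
def fit(pts,z):
    w=cast(P,pts,z).astype(np.float32)
    for _ in range(3):
        vx,vy,x,y=cv2.fitLine(w,cv2.DIST_HUBER,0,.5,.01).ravel()
        r=(w-[x,y])@[-vy,vx]; w=w[abs(r)<1.5]
    print(' n',len(w),'rms',round(float(np.std(r)),2),'yaw',round(float(np.degrees(np.arctan2(vy,vx))),2)); return np.array([x,y]),np.array([vx,vy])
V=np.r_[110:200,235:265]; front=fit([(345+np.argmax(gx[v,345:372]) if v<200 else 335+np.argmax(gx[v,335:360]),v) for v in V],24)
U=np.arange(370,462); end=fit([(u,92+np.argmax(gy[92:122,u])) for u in U],24)
A=np.c_[front[1],-end[1]]; t=np.linalg.solve(A,end[0]-front[0]); c=front[0]+t[0]*front[1]; print('corner(+y,front)',c)
d=front[1] if front[1][1]>0 else -front[1]; psi=np.degrees(np.arctan2(-d[0],d[1])); n=np.array([d[1],-d[0]])
ctr=c-80*d+40*n; print('psi',psi,'die centre',ctr,'edge target centre',ctr-70*n)
# label: white blob
m=(im.min(2)>185).astype(np.uint8); m[:, :370]=0; m[:,470:]=0; m[:110]=0; m[215:]=0
v,u=np.nonzero(m); w=cast(P,cv2.convexHull(np.c_[u,v].astype(np.int32))[:,0],25).astype(np.float32); print('label',cv2.minAreaRect(w))
# straightedge: side edges and end, on its top plane
for zt in (25,27):
    l=fit([(198+np.argmax(gx[v,198:212]),v) for v in range(60,120)],zt); r=fit([(303+np.argmin(gx[v,303:318]),v) for v in range(60,150)],zt)
    e=fit([(u,45+np.argmax(abs(gy[45:58,u]))) for u in range(212,303)],zt)
    nn=np.array([np.sin(np.radians(101.39)),-np.cos(np.radians(101.39))]); ax=np.array([-nn[1],nn[0]])
    print(zt,'width',abs((l[0]-r[0])@nn),'sides rel. tool',(l[0]-tp[:2])@nn,(r[0]-tp[:2])@nn,'end along',(e[0]-tp[:2])@ax)
E
python3 meas.py
```

```text
n 113 rms 0.21 yaw -78.49
 n 92 rms 0.19 yaw 11.37
corner(+y,front) [589.0785    55.948303]
psi 11.51017 die centre [644.2374   -14.461165] edge target centre [575.6452   -28.429096]
label ((628.1703491210938, 29.09206771850586), (50.71390914916992, 62.765316009521484), 16.051393508911133)
 n 57 rms 0.23 yaw -78.18
 n 90 rms 0.22 yaw -78.54
 n 91 rms 0.18 yaw 11.48
25 width 59.13580915690659 sides rel. tool -29.038602871141695 30.097206285764887 end along 106.41534036704894
 n 57 rms 0.23 yaw -78.18
 n 90 rms 0.22 yaw -78.54
 n 91 rms 0.17 yaw 11.48
27 width 58.412152013060094 sides rel. tool -28.67573212711104 29.73641988594905 end along 106.09109054631763
```

Request:
apply_moves(deltas=[[0.05, 0.4, 0, 0, 0, 0, 0], [0.05, 0.4, 0, 0, 0, 0, 0], [0, 0, 0.3, 0, 0, 0, 0], [0, 0, 0.1, 0, 0, 0, 0], [0, 0, 0, 0, 0, 0, 0], [0, 0, 0, 0, 0, 0, 0]])

```text
time: 55.62
tool_pos: [568.3, -26.8, 16.5]
tcp_rot: [-180.0, -0.0, 101.4]
ft_force: [-0.1, 0.1, -3.5]
finger_gap: 12.5
grip_force: 88.4
```

Request:
apply_moves(deltas=[[0, 0, 0.1, 0, 0, 0, 0], [0, 0, 0, 0, 0, 0, 0], [0, 0, 0, 0, 0, 0, 0]])

```text
time: 56.0
tool_pos: [568.5, -26.7, 13.7]
tcp_rot: [180.0, -0.0, 101.4]
ft_force: [-0.5, 0.3, -2.9]
finger_gap: 11.8
grip_force: 88.4
```

Request:
apply_moves(deltas=[[0, 0, 0.07, 0, 0, 0, 0], [0, 0, 0, 0, 0, 0, 0], [0, 0, 0, 0, 0, 0, 0]])

```text
time: 56.38
tool_pos: [568.5, -26.7, 11.5]
tcp_rot: [-180.0, -0.0, 101.4]
ft_force: [0.6, -0.7, -3.6]
finger_gap: 12.1
grip_force: 88.4
```

Request:
apply_moves(deltas=[[0, 0, 0.06, 0, 0, 0, 0], [0, 0, 0, 0, 0, 0, 0], [0, 0, 0, 0, 0, 0, 0]])

```text
time: 56.75
tool_pos: [568.5, -26.7, 9.7]
tcp_rot: [-180.0, -0.0, 101.4]
ft_force: [0.4, -0.5, -3.3]
finger_gap: 12.1
grip_force: 88.4
```

Request:
apply_moves(deltas=[[0, 0, 0.03, 0, 0, 0, 0], [0, 0, 0, 0, 0, 0, 0]])

```text
time: 57.0
tool_pos: [568.7, -26.7, 9.1]
tcp_rot: [180.0, 0.0, 101.4]
ft_force: [-2.2, -1.1, 0.4]
finger_gap: 12.2
grip_force: 88.8
```

Request:
apply_moves(deltas=[[0, 0.12, 0, 0, 0, 0, 0], [0, 0, 0, 0, 0, 0, 0], [0, 0, 0, 0, 0, 0, 0]])

```text
time: 57.38
tool_pos: [572.8, -26.0, 9.1]
tcp_rot: [179.9, 0.0, 101.4]
ft_force: [1.6, -0.5, -0.2]
finger_gap: 11.9
grip_force: 89.0
```

Request:
apply_moves(deltas=[[0, 0.04, 0, 0, 0, 0, 0], [0, 0, 0, 0, 0, 0, 0], [0, 0, 0, 0, 0, 0, 0]])

```text
time: 57.75
tool_pos: [573.0, -25.9, 9.2]
tcp_rot: [-180.0, 0.0, 101.4]
ft_force: [-4.2, -1.0, 5.0]
finger_gap: 12.2
grip_force: 89.8
```

Request:
apply_moves(deltas=[[0, 0.05, 0, 0, 0, 0, 0], [0, 0, 0, 0, 0, 0, 0], [0, 0, 0, 0, 0, 0, 0]])

```text
time: 58.12
tool_pos: [574.4, -25.6, 9.2]
tcp_rot: [-180.0, 0.0, 101.4]
ft_force: [-4.1, -1.4, 5.3]
finger_gap: 12.6
grip_force: 89.8
```

Request:
apply_moves(deltas=[[0, 0.05, 0, 0, 0, 0, 0], [0, 0, 0, 0, 0, 0, 0], [0, 0, 0, 0, 0, 0, 0]])

```text
time: 58.5
tool_pos: [574.6, -25.6, 9.2]
tcp_rot: [-179.8, -0.0, 101.4]
ft_force: [-12.4, -2.1, 12.0]
finger_gap: 12.6
grip_force: 90.8
```

```bash
sed -e "s/^im=.*/im=snapshot('wrist').astype(float); cv2.imwrite('pics\/w11.png',im[...,::-1]); g=cv2.GaussianBlur(im.mean(2),(0,0),1)/" -e "s/^tp=.*/s=sense(); tp=s['tool_pos']; P=pose('wrist',s); print(tp,s['tcp_rot'],s['ft_force'],s['wrist_torque'])/" meas.py > meas2.py
python3 - <<'E'
from h import *
s=sense(); print(s['tool_pos'],s['ft_force'],s['wrist_torque'])
im=snapshot('wrist'); cv2.imwrite('pics/w11.png',im[...,::-1]); P=pose('wrist',s)
n=np.array([.98,.1994]); 
# predicted pixels of die front edge end, label
print(proj(P,[[589.1,55.9,24],[644.24+40*.98-80*-.0,0,24]]).round())
g=cv2.GaussianBlur(im.astype(float).mean(2),(0,0),.8)
for v in (110,130,150,170): print(v,g[v,290:350:2].round().astype(int).tolist())
E
```

```text
[574.62468636 -25.61804713   9.20948189] [-12.35650624  -2.09801988  11.95447351] [-0.3254911   1.92568789  0.07635262]
[[318. 104.]
 [435. 235.]]
110 [161, 160, 156, 156, 155, 153, 154, 139, 125, 128, 102, 62, 59, 65, 97, 124, 129, 131, 131, 130, 130, 126, 130, 132, 131, 131, 129, 127, 127, 127]
130 [160, 158, 156, 156, 154, 153, 147, 126, 125, 123, 87, 59, 60, 70, 107, 126, 128, 130, 129, 130, 127, 126, 131, 131, 131, 131, 126, 125, 126, 127]
150 [161, 156, 154, 153, 150, 148, 129, 124, 125, 115, 67, 60, 61, 83, 115, 124, 128, 128, 129, 129, 125, 127, 131, 131, 131, 128, 125, 126, 126, 127]
170 [159, 156, 153, 152, 150, 149, 143, 126, 123, 94, 62, 59, 66, 100, 121, 125, 128, 128, 128, 126, 125, 131, 128, 129, 127, 125, 126, 127, 127, 136]
```

Contact is confirmed: 12 N exactly where predicted. I'll relax the push, release and measure.

Request:
apply_moves(deltas=[[0, -0.05, -0.02, 0, 0, 0, 0], [0, 0, 0, 0, 0, 0, 0], [0, 0, 0, 0, 0, 0, 0.3], [0, 0, 0, 0, 0, 0, 0.3], [0, 0, 0, 0, 0, 0, 0.45], [0, 0, 0, 0, 0, 0, 0.45], [0, 0, -0.8, 0, 0, 0, 0.45], [0, 0, -0.8, 0, 0, 0, 0.45]])

```text
time: 59.55
tool_pos: [574.3, -25.4, 57.6]
tcp_rot: [-180.0, -0.0, 101.4]
ft_force: [0.5, -0.3, 0.3]
finger_gap: 38.5
grip_force: 0.0
```

Request:
apply_moves(deltas=[[0, 0, -0.9, 0, 0, 0, 0.45], [0, 0, -0.9, 0, 0, 0, 0.45], [0, 0, 0, 0, 0, 0, 0.45], [0, 0, 0, 0, 0, 0, 0.45]])

```text
time: 60.05
tool_pos: [574.3, -25.4, 110.6]
tcp_rot: [-180.0, -0.0, 101.4]
ft_force: [0.2, -0.1, -0.5]
finger_gap: 38.5
grip_force: 0.0
```

```bash
cat > meas3.py <<'E'
from h import *
s=sense(); tp=s['tool_pos']; P=pose('wrist',s); im=snapshot('wrist').astype(float); cv2.imwrite('pics/w12.png',im[...,::-1]); g=cv2.GaussianBlur(im.mean(2),(0,0),.8)
print(tp,s['tcp_rot'],s['time'])
ctr=np.array([644.24,-14.46]); a=np.radians(11.44); n=np.array([np.cos(a),np.sin(a)]); d=np.array([-n[1],n[0]])
def edge(p0,p1,z,hw=6,N=120):
    """strongest gradient along the normal of a predicted world edge"""
    q=proj(P,[[*(p0+(p1-p0)*t),z] for t in np.linspace(.04,.96,N)]); out=[]
    tn=q[-1]-q[0]; tn/=np.linalg.norm(tn); nm=np.array([-tn[1],tn[0]]); k=np.arange(-hw,hw+.1,.5)
    for c in q:
        if not(12<c[0]<500 and 12<c[1]<230): continue
        pr=cv2.remap(g.astype(np.float32),(c[0]+k*nm[0]).astype(np.float32)[None],(c[1]+k*nm[1]).astype(np.float32)[None],1)[0]
        j=np.argmax(abs(np.gradient(pr))); out.append(c+k[j]*nm)
    w=cast(P,out,z).astype(np.float32)
    for _ in range(3):
        vx,vy,x,y=cv2.fitLine(w,cv2.DIST_HUBER,0,.5,.01).ravel(); r=(w-[x,y])@[-vy,vx]; w=w[abs(r)<1]
    rel=np.array([x,y])-ctr; print('z',z,'n',len(w),'rms',round(float(r.std()),2),'yaw',round(float(np.degrees(np.arctan(vy/vx))),2),'die-frame x',round(float(rel@n),2),'y',round(float(rel@d),2))
W=lambda x,y: ctr+x*n+y*d
edge(W(-40,-20),W(-40,80),24); edge(W(-40,80),W(40,80),24)
edge(W(-40,85),W(-40,109),6,4); edge(W(-100,0),W(-100,110),6); edge(W(-100,110),W(-40,110),6)
m=(im.min(2)>170).astype(np.uint8); n_,l,st,_=cv2.connectedComponentsWithStats(m)
k=cv2.morphologyEx(((im.max(2)<90)).astype(np.uint8),cv2.MORPH_CLOSE,np.ones((5,5),np.uint8))
lab=proj(P,[[*W(0,45),25]])[0]; print('label guess px',lab)
u0,v0=lab.astype(int); sub=im[max(v0-60,0):v0+60,max(u0-45,0):u0+45]; mm=(sub.min(2)>175).astype(np.uint8); mm=cv2.morphologyEx(mm,cv2.MORPH_CLOSE,np.ones((9,9),np.uint8))
N_,l,st,_=cv2.connectedComponentsWithStats(mm); i=1+np.argmax(st[1:,4]); v,u=np.nonzero(l==i); w=cast(P,np.c_[u+max(u0-45,0),v+max(v0-60,0)],25).astype(np.float32); r=cv2.minAreaRect(w); print('label',r,'mean',w.mean(0),'die frame',(np.array(r[0])-ctr)@n,(np.array(r[0])-ctr)@d)
E
python3 meas3.py
```

```text
[574.32129354 -25.37059073 110.63644341] [-1.79959538e+02 -1.50385458e-02  1.01391068e+02] 60.05
z 24 n 92 rms 0.25 yaw -78.65 die-frame x -42.61 y 20.4
z 24 n 120 rms 0.18 yaw 11.44 die-frame x -1.42 y 80.0
z 6 n 120 rms 0.0 yaw -78.57 die-frame x -40.44 y 98.23
z 6 n 112 rms 0.4 yaw -78.56 die-frame x -100.0 y 69.37
z 6 n 120 rms 0.15 yaw 11.44 die-frame x -67.45 y 109.55
label guess px [338.82545446 143.89311319]
label ((635.3792114257812, 30.00194549560547), (33.85893630981445, 52.417816162109375), 11.232284545898438) mean [638.89215   24.484089] die frame 0.1339048564192641 45.336081005095984[ WARN:0@0.590] global loadsave.cpp:1063 imwrite_ Unsupported depth image for selected encoder is fallbacked to CV_8U.
```

The straightedge is flush: its sides are at die x −40.4 and −100.0, the end at y 109.6 (110 is ideal), and the yaw matches. The label is at (635.4, 30.0). Next the reader.

Run:
```python
from h import *
im=snapshot('top'); P=pose('top')
m=(im.min(2)>140).astype(np.uint8); k=np.zeros_like(m); k[160:220,85:170]=m[160:220,85:170]
k=cv2.morphologyEx(k,cv2.MORPH_CLOSE,np.ones((7,7),np.uint8))
n,l,st,_=cv2.connectedComponentsWithStats(k)
for i in range(1,n):
    if st[i,4]>100:
        v,u=np.nonzero(l==i); r=cv2.minAreaRect(cast(P,np.c_[u,v],46).astype(np.float32)); print(st[i],r)
plan(595,235,125,63,16); plan(595,235,125,63,14)
```

```text
[100 172  53  31 630] ((609.6624755859375, 231.10707092285156), (122.30487823486328, 29.941425323486328), 64.7479476928711)
at [573.7 -25.3 109.8] 101.4 time 60.15 row x 16 [0.554, -0.019, -0.032, 0.0, 0.0, 0.523] j6 -19 dj6~ 38
at [573.7 -25.3 109.8] 101.4 time 60.15 row x 14 [0.633, -0.019, -0.036, 0.0, 0.0, 0.598] j6 -19 dj6~ 38
```

Request:
apply_moves(deltas=[[0.532, -0.018, -0.036, 0, 0, 0.572, 0.52], [0.532, -0.018, -0.036, 0, 0, 0.572, 0.52], [0.532, -0.018, -0.036, 0, 0, 0.572, 0.52], [0.532, -0.018, -0.036, 0, 0, 0.572, 0.52], [0.532, -0.018, -0.036, 0, 0, 0.572, 0.52], [0.532, -0.018, -0.036, 0, 0, 0.572, 0.52], [0.532, -0.018, -0.036, 0, 0, 0.572, 0.52], [0.532, -0.018, -0.036, 0, 0, 0.572, 0.52]], grip_force=60)

```text
time: 61.15
tool_pos: [564.6, 101.7, 118.6]
tcp_rot: [-179.9, 0.0, 80.3]
ft_force: [0.4, -0.1, 0.2]
finger_gap: 44.2
grip_force: 0.0
```

Request:
apply_moves(deltas=[[0.532, -0.018, -0.036, 0, 0, 0.572, 0.52], [0.532, -0.018, -0.036, 0, 0, 0.572, 0.52], [0.532, -0.018, -0.036, 0, 0, 0.572, 0.52], [0.532, -0.018, -0.036, 0, 0, 0.572, 0.52], [0.532, -0.018, -0.036, 0, 0, 0.572, 0.52], [0.532, -0.018, -0.036, 0, 0, 0.572, 0.52], [0, 0, 0, 0, 0, 0, 0.52], [0, 0, 0, 0, 0, 0, 0.52]])

```text
time: 62.15
tool_pos: [588.3, 193.3, 125.6]
tcp_rot: [-179.9, 0.1, 64.7]
ft_force: [-0.1, -0.6, -0.4]
finger_gap: 44.6
grip_force: 0.0
```

Run:
```python
from h import *
s=sense(); P=pose('wrist',s); im=snapshot('wrist'); cv2.imwrite('pics/w13.png',im[...,::-1]); print(s['tool_pos'],s['tcp_rot'])
m=(im.min(2)>140).astype(np.uint8); m[236:]=0; n,l,st,_=cv2.connectedComponentsWithStats(m)
for i in range(1,n):
    if st[i,4]>800:
        v,u=np.nonzero(l==i); r=cv2.minAreaRect(cast(P,np.c_[u,v],46).astype(np.float32)); print(st[i],r)
```

```text
[588.31653166 193.34769179 125.56773553] [-1.79933501e+02  7.06718114e-02  6.47478568e+01]
[   0    0  123  115 4807] ((466.7972412109375, 438.5001525878906), (179.38694763183594, 90.99495697021484), 3.0095508098602295)
[  403     0   109   236 14487] ((829.0385131835938, 152.61236572265625), (283.0138854980469, 123.12735748291016), 86.41633605957031)
[ 241    7  109  184 4787] ((662.0664672851562, 251.0069580078125), (161.3824920654297, 56.78409194946289), 85.2863998413086)
[ 243   66   38  150 5198] ((610.01318359375, 229.90304565429688), (125.55335998535156, 30.25421142578125), 64.68499755859375)
```

View pics/w13.png

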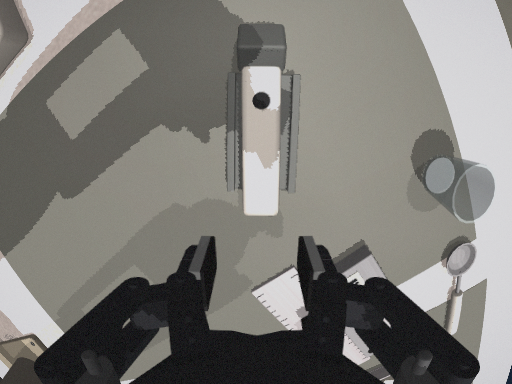

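The reader body's top face is at (610,230) with yaw 64.7. Its head is at (262,45) and its rear end at row 216, clear between the cradle lips. Picking it up.

Request:
apply_moves(deltas=[[0.73, 0.067, 0, 0, 0, 0, 0.52], [0.73, 0.067, 0, 0, 0, 0, 0.52], [0, 0, 0.7, 0, 0, 0, 0.52], [0, 0, 0.7, 0, 0, 0, 0.52], [0, 0, 0.7, 0, 0, 0, 0.52], [0, 0, 0.7, 0, 0, 0, 0.52], [0, 0, 0.7, 0, 0, 0, 0.52], [0, 0, 0, 0, 0, 0, 0.52]])

```text
time: 63.2
tool_pos: [609.3, 231.1, 18.5]
tcp_rot: [-179.8, 0.2, 64.7]
ft_force: [-0.8, -0.2, 1.4]
finger_gap: 44.2
grip_force: 0.0
```

Request:
apply_moves(deltas=[[0, 0, 0.1, 0, 0, 0, 0.52], [0, 0, 0.15, 0, 0, 0, 0.52], [0, 0, 0, 0, 0, 0, 0.52], [0, 0, 0, 0, 0, 0, 0.52]])

```text
time: 63.7
tool_pos: [611.6, 231.9, 14.5]
tcp_rot: [180.0, -0.0, 64.7]
ft_force: [0.2, 0.1, -1.3]
finger_gap: 44.3
grip_force: 0.0
```

Run:
```python
from h import *
s=sense(); P=pose('wrist',s); print(s['tool_pos'],s['tcp_rot'],s['ft_force'])
im=snapshot('wrist'); cv2.imwrite('pics/w14.png',im[...,::-1])
# lateral: white body between fingers
for v in (170,200,225,245): 
    r=im[v].min(1); u=np.nonzero(r[215:305]>120)[0]+215; print(v,u.min() if len(u) else None,u.max() if len(u) else None)
print(proj(P,[s['tool_pos']+[0,0,36]]))
```

```text
[611.58637727 231.86710896  14.4817315 ] [ 1.79972796e+02 -2.28221683e-02  6.46842635e+01] [ 0.19648051  0.06491348 -1.31896362]
170 221 287
200 222 286
225 216 285
245 218 294
[[255.38055354 267.8068679 ]]
```

Request:
apply_moves(deltas=[[0, 0, 0.1, 0, 0, 0, 0.52], [0, 0, 0, 0, 0, 0, 0.52], [0, 0, 0, 0, 0, 0, 0.3], [0, 0, 0, 0, 0, 0, 0.3], [0, 0, 0, 0, 0, 0, 0], [0, 0, 0, 0, 0, 0, 0]])

```text
time: 64.5
tool_pos: [611.5, 231.8, 11.2]
tcp_rot: [180.0, -0.0, 64.7]
ft_force: [0.3, -0.4, 1.3]
finger_gap: 30.9
grip_force: 60.8
```

```bash
python3 -c "
from h import *
s=sense(); print(s['tool_pos'].round(2),s['tcp_rot'].round(2),s['ft_force'].round(1),s['wrist_torque'].round(2),s['finger_gap'],s['grip_force'])"
```

```text
[611.47 231.76  11.2 ] [ 1.7999e+02 -1.0000e-02  6.4680e+01] [ 0.3 -0.4  1.3] [-0.03 -0.02  0.03] 30.900021968942703 60.761868953704834
```

Request:
apply_moves(deltas=[[0, 0, -0.4, 0, 0, 0, 0], [0, 0, -0.6, 0, 0, 0, 0], [0, 0, -0.8, 0, 0, 0, 0], [0, 0, -0.59, 0, 0, 0, 0], [0, 0, 0, 0, 0, 0, 0], [0, 0, 0, 0, 0, 0, 0]])

```text
time: 65.25
tool_pos: [610.9, 231.6, 82.1]
tcp_rot: [-180.0, 0.0, 64.7]
ft_force: [-0.3, 0.1, -2.2]
finger_gap: 30.3
grip_force: 60.5
```

Run:
```python
from h import *
s=sense(); P=pose('wrist',s); print(s['tool_pos'].round(2),s['tcp_rot'].round(2),s['ft_force'].round(1),s['finger_gap'],s['grip_force'])
im=snapshot('wrist'); cv2.imwrite('pics/w15.png',im[...,::-1])
g=cv2.GaussianBlur(im.astype(float).mean(2),(0,0),.8)
for u in (245,255,265): print(u,g[20:240:4,u].round().astype(int).tolist())
```

```text
[610.9  231.61  82.14] [-1.7996e+02  3.0000e-02  6.4680e+01] [-0.3  0.1 -2.2] 30.28223616945931 60.483083724975586
245 [105, 105, 106, 106, 106, 108, 107, 108, 108, 99, 83, 82, 82, 82, 83, 82, 83, 83, 83, 83, 83, 83, 89, 89, 71, 69, 69, 68, 68, 68, 68, 177, 187, 189, 189, 188, 188, 188, 188, 188, 189, 189, 188, 182, 44, 27, 30, 30, 32, 163, 188, 187, 188, 187, 188]
255 [151, 129, 106, 106, 108, 108, 108, 107, 108, 98, 82, 82, 82, 82, 82, 83, 83, 84, 83, 83, 83, 83, 89, 90, 72, 70, 69, 68, 68, 68, 68, 178, 187, 188, 188, 187, 187, 187, 188, 188, 188, 188, 175, 32, 28, 29, 31, 30, 30, 32, 138, 188, 187, 188, 187]
265 [151, 150, 152, 151, 152, 153, 154, 155, 155, 130, 82, 82, 82, 82, 83, 82, 83, 84, 82, 83, 83, 83, 90, 91, 71, 70, 67, 68, 68, 68, 68, 177, 186, 188, 190, 188, 188, 188, 189, 187, 188, 188, 187, 115, 28, 30, 29, 29, 29, 68, 186, 187, 187, 188, 187]
```

Run:
```python
from h import *
for f,tp in (('w14',[611.586,231.867,14.482]),('w15',[610.9,231.61,82.14])):
    im=cv2.imread(f'pics/{f}.png').astype(float); g=cv2.GaussianBlur(im.mean(2),(0,0),.8)
    s=dict(tool_pos=np.array(tp),tcp_rot=np.array([180,0,64.68])); P=pose('wrist',s); a=np.radians(64.68); ax=np.array([np.cos(a),np.sin(a)])
    for lo,hi,zr in ((130,160,46),(95,125,46),(45,70,12)):
        z=zr if f=='w14' else 82.14+zr-11.2
        for u in (245,252,262,268):
            d=np.gradient(g[lo:hi,u]); j=np.argmax(abs(d)); 
            jj=lo+np.sum(abs(d)[max(j-2,0):j+3]*np.arange(max(j-2,0),min(j+3,len(d))))/abs(d)[max(j-2,0):j+3].sum()
            print(f,zr,u,round(jj,2),'x along',round(float((cast(P,[[u,jj]],z)[0]-np.array(tp)[:2])@ax),2),end=' | ')
        print()
    # body sides at row 165..200
    for v in (165,180):
        d=np.gradient(g[v,200:320]); l,r=200+np.argmax(d[:60]),200+60+np.argmin(d[60:]); z=46 if f=='w14' else 82.14+34.8
        w=cast(P,[[l,v],[r,v]],z)-np.array(tp)[:2]; print(v,l,r,'y',(w@[np.sin(a),-np.cos(a)]).round(1))
```

```text
w14 46 245 141.85 x along 60.67 | w14 46 252 141.85 x along 60.66 | w14 46 262 141.84 x along 60.67 | w14 46 268 141.85 x along 60.68 | 
w14 46 245 114.69 x along 72.53 | w14 46 252 113.82 x along 72.89 | w14 46 262 114.03 x along 72.81 | w14 46 268 114.17 x along 72.76 | 
w14 12 245 57.6 x along 101.76 | w14 12 252 57.56 x along 101.76 | w14 12 262 57.62 x along 101.73 | w14 12 268 57.72 x along 101.7 | 
165 220 288 y [-15.7  14.5]
180 221 287 y [-15.5  14.3]
w15 46 245 142.31 x along 60.97 | w15 46 252 142.29 x along 60.97 | w15 46 262 142.28 x along 60.98 | w15 46 268 142.29 x along 60.99 | 
w15 46 245 113.96 x along 73.03 | w15 46 252 113.3 x along 73.3 | w15 46 262 113.3 x along 73.31 | w15 46 268 113.92 x along 73.06 | 
w15 12 245 56.28 x along 102.04 | w15 12 252 56.3 x along 102.01 | w15 12 262 56.28 x along 102.02 | w15 12 268 56.37 x along 102.0 | 
165 222 290 y [-14.4  15. ]
180 222 289 y [-14.6  14.8]
```

No slip: the reader origin is 1 mm behind the tool along x, and its underside is at TCP + 0.8. Carrying it to the aiming pose.

Request:
apply_moves(deltas=[[-0.4, 0.13, 0, 0, 0, 0, 0], [-0.8, 0.259, 0, 0, 0, 0, 0], [-0.9, 0.291, 0, 0, 0, 0, 0], [-0.9, 0.291, 0, 0, 0, 0, 0], [-0.9, 0.291, 0, 0, 0, 0, 0], [-0.9, 0.291, 0, 0, 0, 0, 0], [-0.9, 0.291, 0, 0, 0, 0, 0], [-0.9, 0.291, 0, 0, 0, 0, 0]])

```text
time: 66.3
tool_pos: [583.5, 22.7, 82.4]
tcp_rot: [-180.0, 0.0, 64.6]
ft_force: [0.3, 0.6, -2.2]
finger_gap: 30.3
grip_force: 60.4
```

Request:
apply_moves(deltas=[[-0.9, 0.291, 0, 0, 0, 0, 0], [-0.9, 0.291, 0, 0, 0, 0, 0], [-0.9, 0.291, 0, 0, 0, 0, 0], [-0.9, 0.291, 0, 0, 0, 0, 0], [-0.6, 0.194, 0, 0, 0, 0, 0], [-0.35, 0.11, 0, 0, 0, 0, 0], [0, 0, 0, 0, 0, 0, 0], [0, 0, 0, 0, 0, 0, 0]])

```text
time: 67.3
tool_pos: [566.1, -116.1, 82.7]
tcp_rot: [-180.0, -0.0, 64.7]
ft_force: [0.1, 0.5, -2.2]
finger_gap: 30.6
grip_force: 60.4
```

Request:
apply_moves(deltas=[[0, 0, 0, 0, 0, 0, 0], [0, 0, 0, 0, 0, 0, 0], [0, 0, 0, 0, 0, 0, 0]])

```text
time: 67.68
tool_pos: [566.1, -116.5, 82.7]
tcp_rot: [-180.0, -0.0, 64.7]
ft_force: [0.4, -0.1, -2.9]
finger_gap: 30.7
grip_force: 60.4
```

```bash
cat > aim.py <<'E'
from h import *
s=sense(); M=eul(s['tcp_rot']); tp=s['tool_pos']
# reader frame in tool: x along tool x, z up; origin at tool (-1,0.2), underside 0.8 above TCP
Rr=M@np.diag([1,-1,-1]); o=tp+M@[-1.0,0.2,-0.8]; nose=o+Rr@[93,0,12]; los=Rr@np.array([1,0,-1])/2**.5
L=np.array([635.4,30.0,25]); v=L-nose; r=np.linalg.norm(v)
print('tool',tp.round(1),s['tcp_rot'].round(2),'dist',r.round(1),'angle off',np.degrees(np.arccos(v@los/r)).round(2),'err in tool axes (nose wanted - is)',(M.T@(L-100*los-nose)).round(1),'t',s['time'])
E
python3 aim.py
```

```text
tool [ 566.1 -116.5   82.7] [-180.     -0.     64.71] dist 99.4 angle off 0.19 err in tool axes (nose wanted - is) [-0.7 -0.1 -0.2] t 67.675
```

Request:
apply_moves(deltas=[[0, 0, 0, 0, 0, 0, 0], [0, 0, 0, 0, 0, 0, 0], [0, 0, 0, 0, 0, 0, 0], [0, 0, 0, 0, 0, 0, 0], [0, 0, 0, 0, 0, 0, 0], [0, 0, 0, 0, 0, 0, 0], [0, 0, 0, 0, 0, 0, 0], [0, 0, 0, 0, 0, 0, 0]])

```text
time: 68.68
tool_pos: [566.0, -116.8, 82.8]
tcp_rot: [180.0, -0.0, 64.7]
ft_force: [0.3, -0.5, -1.5]
finger_gap: 30.5
grip_force: 60.4
```

Request:
apply_moves(deltas=[[0, 0, 0, 0, 0, 0, 0], [0, 0, 0, 0, 0, 0, 0], [0, 0, 0, 0, 0, 0, 0], [0, 0, 0, 0, 0, 0, 0], [0, 0, 0, 0, 0, 0, 0], [0, 0, 0, 0, 0, 0, 0], [0, 0, 0, 0, 0, 0, 0], [0, 0, 0, 0, 0, 0, 0]])

```text
time: 69.68
tool_pos: [566.0, -116.8, 82.7]
tcp_rot: [-180.0, 0.0, 64.7]
ft_force: [0.3, 0.1, -2.2]
finger_gap: 30.2
grip_force: 60.4
```

Request:
apply_moves(deltas=[[0, 0, 0, 0, 0, 0, 0], [0, 0, 0, 0, 0, 0, 0], [0, 0, 0, 0, 0, 0, 0], [0, 0, 0, 0, 0, 0, 0], [0, 0, 0, 0, 0, 0, 0], [0, 0, 0, 0, 0, 0, 0], [0, 0, 0, 0, 0, 0, 0], [0, 0, 0, 0, 0, 0, 0]])

```text
time: 70.68
tool_pos: [566.0, -116.8, 82.7]
tcp_rot: [-180.0, 0.0, 64.7]
ft_force: [0.0, -0.3, -2.2]
finger_gap: 30.6
grip_force: 60.4
```

```bash
python3 aim.py
python3 - <<'E'
from h import *
im=snapshot('top'); cv2.imwrite('pics/t16.png',im[...,::-1])
P=pose('top'); ctr=np.array([644.24,-14.46]); a=np.radians(11.44); n=np.array([np.cos(a),np.sin(a)]); d=np.array([-n[1],n[0]])
W=lambda x,y,z:[*(ctr+x*n+y*d),z]
print(proj(P,[W(-40,110,6),W(-100,110,6),W(-100,-110,6),W(-40,-110,6)]).round(1).tolist())
g=im.mean(2)
# brightness profile across the straightedge's +y end, in die frame
for x in (-90,-80,-50): print([int(g[tuple(np.round(proj(P,[W(x,y,6)])[0])[::-1].astype(int))]) for y in range(86,126,3)])
for y in (95,85): print([int(g[tuple(np.round(proj(P,[W(x,y,6)])[0])[::-1].astype(int))]) for x in range(-115,-24,4)])
plan(611.5,231.8,82,64.68,14)
E
```

```text
tool [ 566.  -116.8   82.7] [-180.      0.     64.68] dist 99.7 angle off 0.15 err in tool axes (nose wanted - is) [-0.3 -0.2 -0.2] t 70.675
[[191.6, 198.2], [196.9, 222.6], [286.2, 202.3], [280.6, 178.1]]
[130, 128, 131, 131, 127, 127, 131, 128, 82, 75, 79, 76, 76, 77]
[130, 129, 131, 130, 128, 134, 132, 121, 90, 80, 78, 78, 76, 77]
[128, 126, 132, 133, 112, 100, 131, 131, 61, 79, 74, 79, 78, 81]
[86, 72, 78, 64, 122, 129, 131, 130, 132, 130, 130, 133, 129, 128, 131, 131, 133, 129, 133, 78, 80, 77, 78]
[77, 75, 80, 75, 125, 129, 132, 128, 130, 130, 131, 131, 128, 125, 128, 132, 131, 127, 133, 71, 80, 78, 79]
at [ 566.  -116.8   82.7] 64.7 time 70.72 row x 14 [0.797, -0.257, 0.002, 0.0, 0.0, 0.0] j6 9 dj6~ 0
```

Held within 0.2° and at 99.7 mm for over 3 s, with the straightedge still in place. Returning the reader.

Request:
apply_moves(deltas=[[0.4, -0.13, 0, 0, 0, 0, 0], [0.8, -0.258, 0, 0, 0, 0, 0], [0.9, -0.29, 0, 0, 0, 0, 0], [0.9, -0.29, 0, 0, 0, 0, 0], [0.9, -0.29, 0, 0, 0, 0, 0], [0.9, -0.29, 0, 0, 0, 0, 0], [0.9, -0.29, 0, 0, 0, 0, 0], [0.9, -0.29, 0, 0, 0, 0, 0]])

```text
time: 71.72
tool_pos: [592.8, 91.3, 82.8]
tcp_rot: [-180.0, -0.0, 64.7]
ft_force: [-1.0, -0.1, -2.4]
finger_gap: 30.5
grip_force: 60.4
```

Request:
apply_moves(deltas=[[0.9, -0.29, 0, 0, 0, 0, 0], [0.9, -0.29, 0, 0, 0, 0, 0], [0.9, -0.29, 0, 0, 0, 0, 0], [0.9, -0.29, 0, 0, 0, 0, 0], [0.6, -0.194, 0, 0, 0, 0, 0], [0.36, -0.116, 0, 0, 0, 0, 0], [0, 0, 0, 0, 0, 0, 0], [0, 0, 0, 0, 0, 0, 0]])

```text
time: 72.72
tool_pos: [611.5, 231.2, 82.6]
tcp_rot: [-180.0, 0.0, 64.7]
ft_force: [0.5, -0.2, -2.6]
finger_gap: 30.5
grip_force: 60.4
```

Request:
apply_moves(deltas=[[0, 0, 0.6, 0, 0, 0, 0], [0, 0, 0.6, 0, 0, 0, 0], [0, 0, 0.4, 0, 0, 0, 0], [0, 0, 0.3, 0, 0, 0, 0], [0, 0, 0, 0, 0, 0, 0], [0, 0, 0, 0, 0, 0, 0], [0, 0, 0, 0, 0, 0, 0]])

```text
time: 73.6
tool_pos: [612.3, 232.2, 26.7]
tcp_rot: [179.9, -0.1, 64.7]
ft_force: [-0.3, -0.4, -3.1]
finger_gap: 30.8
grip_force: 60.4
```

Run:
```python
from h import *
plan(611.47,231.76,11.2,64.68,1)
```

```text
at [612.3 232.2  26.7] 64.7 time 73.6 row x 1 [-0.025, -0.017, 0.516, 0.0, 0.0, 0.001] j6 42 dj6~ 0
```

Request:
apply_moves(deltas=[[-0.025, -0.017, 0.2, 0, 0, 0, 0], [0, 0, 0.17, 0, 0, 0, 0], [0, 0, 0.1, 0, 0, 0, 0], [0, 0, 0, 0, 0, 0, 0], [0, 0, 0, 0, 0, 0, 0]])

```text
time: 74.22
tool_pos: [610.8, 231.5, 11.5]
tcp_rot: [-180.0, 0.0, 64.7]
ft_force: [-0.9, -1.1, -1.3]
finger_gap: 30.7
grip_force: 60.5
```

Request:
apply_moves(deltas=[[0, 0, 0.03, 0, 0, 0, 0], [0, 0, 0, 0, 0, 0, 0]])

```text
time: 74.47
tool_pos: [610.9, 231.5, 11.2]
tcp_rot: [180.0, -0.0, 64.7]
ft_force: [-2.7, -1.3, 2.4]
finger_gap: 30.6
grip_force: 60.9
```

Request:
apply_moves(deltas=[[0, 0, 0.03, 0, 0, 0, 0], [0, 0, 0, 0, 0, 0, 0]])

```text
time: 74.72
tool_pos: [610.9, 231.5, 11.1]
tcp_rot: [180.0, -0.0, 64.7]
ft_force: [-5.6, -2.5, 9.8]
finger_gap: 30.9
grip_force: 62.0
```

Request:
apply_moves(deltas=[[0, 0, -0.03, 0, 0, 0, 0], [0, 0, 0, 0, 0, 0, 0.45], [0, 0, 0, 0, 0, 0, 0.52], [0, 0, 0, 0, 0, 0, 0.52], [0, 0, -0.5, 0, 0, 0, 0.52], [0, 0, -0.9, 0, 0, 0, 0.52], [0, 0, -0.9, 0, 0, 0, 0.52], [0, 0, -0.9, 0, 0, 0, 0.52]])

```text
time: 75.72
tool_pos: [611.2, 231.7, 109.0]
tcp_rot: [179.9, -0.1, 64.7]
ft_force: [-0.3, -0.7, 0.2]
finger_gap: 44.4
grip_force: 0.0
```

Request:
apply_moves(deltas=[[-0.7, -0.067, -0.6, 0, 0, 0, 0.52], [-0.75, -0.067, 0, 0, 0, 0, 0.52], [0, 0, 0, 0, 0, 0, 0.52], [0, 0, 0, 0, 0, 0, 0.52]])

```text
time: 76.22
tool_pos: [589.0, 194.3, 125.5]
tcp_rot: [180.0, -0.0, 64.7]
ft_force: [0.0, 0.7, -0.1]
finger_gap: 44.1
grip_force: 0.0
```

Run:
```python
from h import *
s=sense(); P=pose('wrist',s); im=snapshot('wrist'); cv2.imwrite('pics/w20.png',im[...,::-1]); print(s['tool_pos'],s['tcp_rot'],s['time'])
m=(im.min(2)>140).astype(np.uint8); m[236:]=0; n,l,st,_=cv2.connectedComponentsWithStats(m)
for i in range(1,n):
    if 3000<st[i,4]<7000:
        v,u=np.nonzero(l==i); print(st[i],cv2.minAreaRect(cast(P,np.c_[u,v],46).astype(np.float32)))
t=snapshot('top'); cv2.imwrite('pics/t20.png',t[...,::-1]); t0=cv2.imread('pics/top0.png')[...,::-1]
# change against the first picture around bystanders; straightedge profiles; specimens
for nm,(a,b,c,d) in dict(beaker=(98,132,160,192),spoon=(102,130,217,292),bottle=(125,175,385,425)).items():
    print(nm,'mean abs diff',np.abs(t[a:b,c:d].astype(int)-t0[a:b,c:d]).mean().round(1), 'frac>40',(np.abs(t[a:b,c:d].astype(int)-t0[a:b,c:d]).max(2)>40).mean().round(3))
t3=cv2.imread('pics/t3.png'); ref=cv2.resize(t3,(370,180))[...,::-1].astype(int); cur=t[130:310,40:410].astype(int)
for nm,(a,b,c,d) in dict(tray=(15,85,252,332),dish=(95,165,295,345)).items(): print(nm,np.abs(ref[a:b,c:d]-cur[a:b,c:d]).mean().round(1),(np.abs(ref[a:b,c:d]-cur[a:b,c:d]).max(2)>50).mean().round(3))
PT=pose('top'); ctr=np.array([644.24,-14.46]); a=np.radians(11.44); n=np.array([np.cos(a),np.sin(a)]); dd=np.array([-n[1],n[0]]); g=t.mean(2)
pr=lambda x,y:int(g[tuple(np.round(proj(PT,[[*(ctr+x*n+y*dd),6]])[0])[::-1].astype(int))])
print([pr(-80,y) for y in range(86,126,3)],[pr(-80,y) for y in range(-86,-126,-3)],[pr(x,95) for x in range(-115,-24,4)],[pr(x,-95) for x in range(-115,-24,4)])
```

```text
[588.96307838 194.2525668  125.45542505] [ 1.79964705e+02 -4.94954039e-02  6.46701778e+01] 76.225
[   0    0  124  116 4947] ((467.60614013671875, 396.01873779296875), (123.64749145507812, 139.173828125), 49.8709831237793)
[ 238    6  120  187 5250] ((662.72265625, 249.23439025878906), (171.51744079589844, 59.99289321899414), 85.59048461914062)
[ 243   68   38  150 5171] ((610.5672607421875, 229.13919067382812), (125.77289581298828, 30.36996841430664), 64.69197845458984)
beaker mean abs diff 6.4 frac>40 0.0
spoon mean abs diff 7.7 frac>40 0.0
bottle mean abs diff 6.3 frac>40 0.0
tray 2.3 0.0
dish 8.0 0.043
[187, 187, 188, 187, 189, 187, 188, 168, 116, 120, 118, 119, 117, 123] [187, 188, 187, 185, 188, 189, 189, 187, 171, 124, 122, 121, 120, 120] [119, 121, 123, 107, 179, 185, 189, 186, 184, 187, 187, 188, 188, 189, 188, 188, 188, 188, 187, 116, 120, 121, 118] [120, 120, 124, 122, 177, 190, 185, 190, 187, 186, 190, 190, 189, 186, 188, 188, 187, 190, 187, 124, 121, 120, 125]
```

Run:
```python
from h import *
spec(roi=(95,345,50,440)); print(hand_in())
```

```text
px [412. 143.] xy [ 703.3 -449.5] L,W [57.7 31.6] yaw -20.5
px [244. 168.] xy [651.  -43.3] L,W [29.1 28.8] yaw -81.5
px [142. 194.] xy [595.7 201. ] L,W [50.2 30.2] yaw 67.0
the job is handed in; nothing more can be done
None
```

The job is done and handed in: 3 discs in the dish, 4 bars in the tray, the straightedge flush and centred on the die's front face, the label read for over 2 s at about 10 cm, and the reader back in its cradle to within about 1 mm.

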